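Tighten the torque-limited oil filler cap until it slips and take down its reminder plate

TASK

Screw the black oil filler cap on the sloping cam cover clockwise by its wing until its torque limiter slips and the wing just visibly runs on past the lug of the skirt, then stop (never an eighth of a turn or more of slip in all) and leave it tight. Only then take the steel reminder plate off its headed stud, by sliding it up the slope to the wide end of its keyhole and lifting it clear, and lay it flat in the shallow steel tray, without dropping it. Leave the other things on the bench where they are.

Things in the scene. Friction and masses are not known exactly. Their poses are not given: they have to be found in the camera images.
- stand: dark grey cam cover on a blue stand, fixed, 200 x 270 mm. Origin on the bench under its middle. Its flat face, 200 mm x 270 mm wide, centre 112 mm above the origin, falls along its +x at 0.52 rad (30 degrees): outward normal (0.497, 0, 0.868), up-slope direction (-0.868, 0, 0.497) in its frame. Neck with cap in the +y half, headed stud in the -y half, both square to the face
- wing_grip (a point): the cap's wing: upright bar of black plastic on the round skirt, 58 mm long (its x), 16 mm thick (y), 30 mm tall. The point is on the cap's axis, 22 mm above the skirt, 8 mm below the wing's top; z is the cap's axis, out of the face. Clockwise seen from outside tightens; turned back, it unscrews. Getting home takes 1.7 to 2.6 rad, more than one grasp: let go and grip again
- skirt_mark (a point): small lug on the rim of the cap's skirt (64 mm across, 18 mm tall, top 43 mm off the face), 35 mm from the cap's axis, level with the skirt's top. Its x axis points from the cap's axis to the lug, z is the cap's axis. The wing's and lug's x axes are parallel until the limiter slips; the angle between them is then the slip, which stays
- cap_skirt (a joint): how far the cap's skirt is screwed on (rad, grows clockwise, starts anywhere); it stops growing when the cap is home. The wing drives the skirt through a slip clutch: on the free thread both turn together at about 0.1 N m; once the cap is home the skirt stops and at about 0.5 N m the wing slips on at an even torque, without a spring back
- tag: steel reminder plate, 100 mm (x) x 60 (y) x 4 mm, about 0.11 kg. Origin mid-underside. It hangs flat on the sloping face, +x down the slope. Keyhole: a narrow slot 10 mm wide from x = -36 to -12 mm, the stud's shank now in its upper end, and below it a wide opening 24 mm wide from x = -12 to 14 mm (middle 1 mm) that passes the stud's head
- tag_tab (a point): grip point on the plate's upright tab: 4 mm thick along the plate's x, 34 mm wide along its y, standing 30 mm above the plate's upper face at x = 36 mm. The point is mid-tab, 26 mm above the plate's underside, 8 mm below the tab's top. Axes as the plate's
- stud (a point): headed steel stud square to the sloping face: shank 7 mm across, head 16 mm across whose underside is 8 mm off the face. The point is the centre of the head's top, 12 mm off the face
- tray: shallow steel tray fixed to the bench, outside 170 mm (x) x 210 mm (y) x 22 mm tall, walls and floor about 4 mm thick. Origin under its middle
- bin: deep grey plastic bin with bolts, fixed to the bench, 140 x 170 x 80 mm; not used. Origin under its middle
- spray_can: bystander, not to be moved: white and blue spray can, 60 mm across, 170 tall, upright
- oil_filter: bystander, not to be moved: white screw-on oil filter, 76 mm across, 85 tall, upright
- spanner: bystander, not to be moved: steel spanner 170 mm long, lying flat
- socket: bystander, not to be moved: steel socket 26 mm across, 45 tall, upright
- screwdriver: bystander, not to be moved: black-handled screwdriver 200 mm long, lying flat
- jar: bystander, not to be moved: small jar with steel lid, 60 mm across, 70 tall, upright
Mind the look-alikes: they are no part of the job. Of the things like the tag, leave any that is turquoise; of the rest the smaller one is meant.

How it is judged:
On the way, in this order (a step that is already met when the one before it is completed fails the run):
1. the cap is home and its limiter has slipped (wing at least 0.06 rad past the lug) (angle between the x axis of wing_grip and the x axis of skirt_mark, either way round above 0.06 rad and value of joint cap_skirt above 2.75 rad), for 0.2 s.
2. the plate is clear of the stud, lifted off (distance between tag and stud above 0.07 m), for 0.1 s.
At the end, for the whole second after the job is handed in: The cap is still home (within about 0.15 rad of its stop), its wing has slipped 0.06 to 0.8 rad past the lug, and the plate lies flat (within 0.12 rad) on the tray's floor, its middle within 60 mm (x) and 80 mm (y) of the tray's middle, at rest and released (all of step 1 and angle between the x axis of wing_grip and the x axis of skirt_mark, either way round below 0.8 rad and x of tag in the frame of tray between -0.06 and 0.06 m and y of tag in the frame of tray between -0.08 and 0.08 m and z of tag in the frame of tray below 0.014 m and angle between tag's own z axis and vertical below 0.12 rad and linear speed of tag below 0.02 m/s); the robot touches nothing.
It fails at once if the limiter is slipped more than 0.8 rad (an eighth of a turn) in all (angle between the x axis of wing_grip and the x axis of skirt_mark, either way round above 0.8 rad).
It fails at once if the plate is dropped (falls freely faster than 0.6 m/s) (contact force between tag and the fingers below 0.05 N and linear speed of tag above 0.6 m/s).
It fails at once if another thing on the bench is moved more than 30 mm (distance of any of spray_can, oil_filter, spanner, socket, screwdriver, jar from where it was at the start of the episode above 0.03 m).
It also fails if it takes over 72 s, if anything falls off the work surface, if the arm or the gripper's body presses on something with over 40 N, if the wrist force passes 120 N, or if a joint passes its speed limit or range.

ROBOT

A 7-joint arm with a two-finger parallel gripper is mounted at the origin on the work surface. World frame = base frame: x ahead of the robot, y to its left, z up, the work surface at z = 0. Lengths are in m, angles in rad, forces in N, time in s.
With the tool pointing down it reaches from about 0.4 to 0.875 m from the base axis. Payload 19.3 kg.
Tool frame: the origin (TCP) lies at the very end of the fingers, on their centre line; the grasp point (between the pads) lies bot.tcp_to_grasp behind it (bot.tcp_to_grasp is the distance from the TCP to the grasp point, in m); z points along the fingers, y is the direction in which the jaws open and shut (so a half turn about z gives the same grasp; the last joint's range is limited). The gripper opens to 85 mm and grips with 20 to 120 N. Pads are 22 mm wide; open, the fingers measure 114 mm over their backs; the gripper's body (76 mm by 85 mm) begins 54 mm behind the grasp point. The pads swing forward as they close: fully open they stand 13 mm farther back than shut.
Start: joints at [-1.275, 0.521, -0.036, 1.599, 0.021, 1.021, -0.113], TCP at [0.224, 0.584, 0.231] pointing down, gripper open.
Joint ranges: [-2.91, 2.91], [-0.3, 2.13], [-1.5, 1.42], [0.17, 2.43], [-1.26, 4.41], [0.16, 1.93], [-2.52, 2.52]. Speed limits (rad/s): [1.89, 1.89, 2.39, 2.39, 3.01, 3.01, 3.01].

INTERFACE

Orientations are given as [roll, pitch, yaw] about the fixed x, y, z axes, in that order (R = Rz(yaw) Ry(pitch) Rx(roll)).
In Python, from workcell import bot gives the robot as it stands.
- The arm moves only by the tool servo_tool, never from a script. Its argument "targets" is a list of rows, each a list of 2 entries, a list of its own where there are three numbers: the shift along the tool's x, y, z in units of 0.05 m (1.0 is 0.05 m), then the turn about the tool's z in units of 5 degrees (1.0 is 5 degrees). A call has 1 to 12 rows; each row shifts and turns the commanded pose from where the row before left it, along the tool's axes as they then stand; what a row does not reach is not made up. A row lasts 1/8 s, in which the tool goes at most 62.5 mm and 10.7 degrees, less where a joint would pass 70% of its speed; a pose out of reach is approached as far as the arm can. A call with a number of a shift or a turn outside -1 to 1 is refused whole. A call with a gripper value outside its range is refused whole. "gripper" is the opening, from -1 (shut) to 1 (fully open), so that 0 is half open, set as the call begins (left out, the last holds). The fingers move at their own pace and stop on an object; "newtons" is the grip in N (left out, the last holds). Time passes only in rows, so rows that do not move let the fingers close. It gives the time, the measured TCP pose, the force and the opening at its end, in the units of the state.
- bot.observe(): the state, without advancing time (a new reading comes with each control period).
- bot.grab_frame(name): name is "side" or "top"; returns the picture (384x512x3 uint8, blue, green, red); there is no depth.
- bot.get_calibration(name): a dict with "fx", "fy", "cx", "cy" (pixels), "k1" (the pictures are not rectified: a ray, as slopes to the right and down, at radius r is drawn at 1 + k1 r^2 times it, then the intrinsics apply), "pose" (4x4, takes a point from camera to world coordinates). Camera axes: x right, y up, looking along -z (the intrinsics and any distortion apply to the point x, -y, -z); pixel columns grow to the right and rows downward; lengths in m; the calibration is good to about 2 mm. A picture is of the moment at which its call begins. get_calibration takes no time and is no camera call.
- bot.job_done(): hands the job in, once; it reports no verdict.
The state is a dict: "clock": time; "qpos": joint angles; "qd": joint speeds; "joint_efforts": joint torques, N m; "position": TCP position; "tool_rot": TCP orientation; "force": force on the tool from outside, world axes, zero at the start; "moment": the same for the moment, N m; "grip_width": finger opening in m.
Only numpy, scipy, OpenCV 4.12 (cv2) and the standard library are available. Lean on these libraries where they do the work, as an engineer would, in place of code of your own. Each camera call takes 0.05 s, during which the arm holds its last target.

## Working session

There is one attempt and no reset: what is moved stays moved. The work goes in short steps, Python scripts to look and compute and a tool call to move; the robot and the scene stay as the last step left them, time stands still between calls to the robot, and variables do not carry over. Pictures are saved under pics/ and viewed, and the job is handed in when it is done.

Besides the shell and the picture viewer there is one more tool, called after "Emit:" by a JSON object that holds its "api" and its "payload", one argument or row to a line. servo_tool: Moves the arm, as the interface text tells. Its arguments: {"type":"object","properties":{"targets":{"type":"array","items":{"type":"array"}},"gripper":{"type":"number"},"newtons":{"type":"number"}},"required":["targets"]}

```bash
ls; mkdir -p pics
python3 - <<'E'
from workcell import bot
import cv2
print(bot.observe(), bot.tcp_to_grasp)
for n in("side","top"):
    c=bot.get_calibration(n);print(n,c)
    cv2.imwrite(f"pics/{n}0.png",bot.grab_frame(n))
E
```

```text
pics
{'clock': 0.0, 'qpos': array([-1.27517841,  0.5220373 , -0.03632666,  1.59999545,  0.02116484,
        1.02110653, -0.11278384]), 'qd': array([-0.00071701, -0.00030185,  0.00064491,  0.00022838, -0.00083908,
       -0.00097925, -0.00020059]), 'joint_efforts': array([ 1.09564495e-03, -9.27122068e+01,  1.98084019e+00, -3.69942999e+01,
        1.79099233e-02,  8.25468771e-03, -6.21776917e-05]), 'position': array([0.22347537, 0.58331795, 0.23071572]), 'tool_rot': array([-3.14043065e+00,  5.36853648e-05,  2.77576170e+00]), 'force': array([0.6429873 , 0.06952318, 0.70640128]), 'moment': array([0.01540879, 0.06558779, 0.02027665]), 'grip_width': 0.08542241900550936} 0.0187
side {'fx': 458.7461078320715, 'fy': 458.7461078320715, 'cx': 262.0018682374166, 'cy': 202.08577193939703, 'k1': -0.06244637523852203, 'pose': array([[ 0.95677218,  0.2093021 , -0.20193967,  0.33200055],
       [-0.29063532,  0.66211564, -0.69074886, -0.78613922],
       [-0.01086778,  0.7195801 ,  0.6943244 ,  0.9373656 ],
       [ 0.        ,  0.        ,  0.        ,  1.        ]])}
top {'fx': 452.6893361521238, 'fy': 452.6893361521238, 'cx': 254.57013990187508, 'cy': 198.72133578208195, 'k1': -0.1573251156652466, 'pose': array([[-0.03793089,  0.97288003, -0.22817907,  0.30510068],
       [-0.99925669, -0.0384997 ,  0.00195944, -0.01612293],
       [-0.00687852,  0.22808378,  0.97361721,  1.22638556],
       [ 0.        ,  0.        ,  0.        ,  1.        ]])}
```

View pics/side0.png

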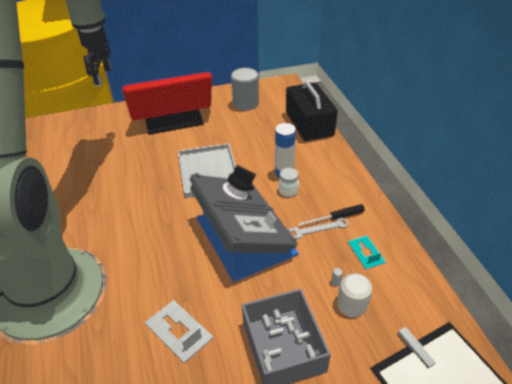

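View pics/top0.png

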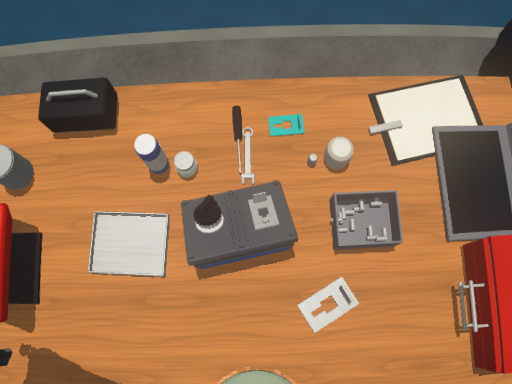

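The top picture shows three plates that could be the tag:
- The steel plate on the stand at (263,211).
- A larger pale plate on the bench at (328,304).
- A turquoise plate at (286,125).

By the description it should be the one on the stand, because it is the smaller of the two non-turquoise plates. The cap is at (208,212) and the tray at (129,244). I'll check with close crops.

Run:
```python
import cv2,numpy as np
a=cv2.imread("pics/top0.png")[170:280,170:310]
b=cv2.imread("pics/side0.png")[150:285,180:310]
a=cv2.resize(a,(780,int(110*780/140)),interpolation=cv2.INTER_CUBIC)[:600]
b=cv2.resize(b,None,fx=4.4,fy=4.4,interpolation=cv2.INTER_CUBIC)
cv2.imwrite("pics/ctop.png",a[:600]);cv2.imwrite("pics/cside.png",b)
```

```text
(no output)
```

View pics/ctop.png

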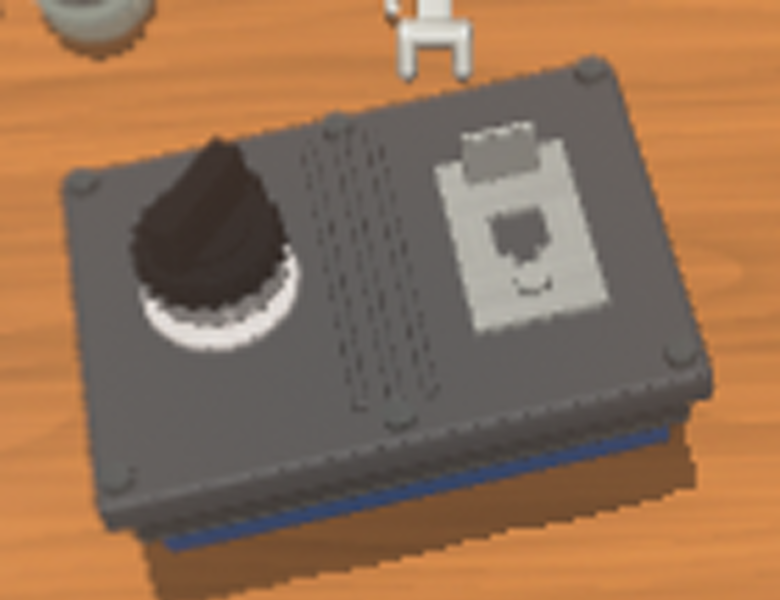

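View pics/cside.png

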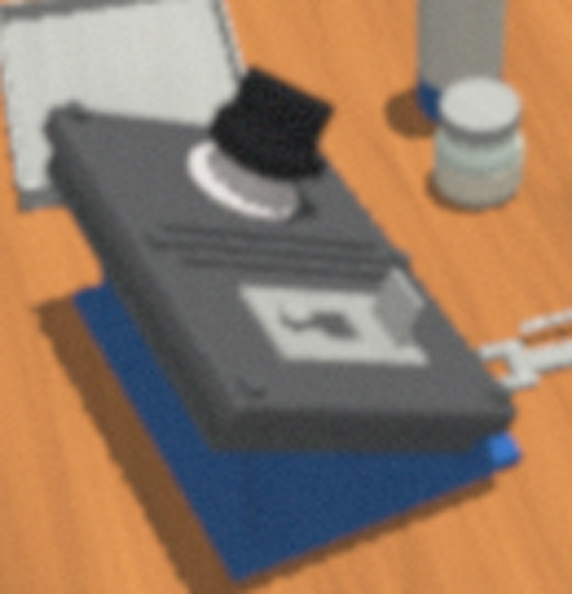

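The crops confirm it. The steel plate on the stand has its tab downslope and its stud in the keyhole, and the cap has a wing, with the lug probably near side (249,197). Next I'll fit the stand's pose.

```bash
cat > h.py <<'E'
import numpy as np,cv2
from scipy.spatial.transform import Rotation as Ro
from scipy.optimize import least_squares
from workcell import bot
def proj(P,n):
    c=bot.get_calibration(n);P=np.atleast_2d(P);T=np.linalg.inv(c['pose'])
    q=P@T[:3,:3].T+T[:3,3];u=q[:,0]/-q[:,2];v=-q[:,1]/-q[:,2]
    f=1+c['k1']*(u*u+v*v);return np.c_[c['fx']*u*f+c['cx'],c['fy']*v*f+c['cy']]
def ray(px,n):
    c=bot.get_calibration(n);K=np.array([[c['fx'],0,c['cx']],[0,c['fy'],c['cy']],[0,0,1]])
    u=cv2.undistortPoints(np.array([[px]],float),K,np.array([c['k1'],0,0,0.]))[0,0]
    d=c['pose'][:3,:3]@np.array([u[0],-u[1],-1]);return c['pose'][:3,3],d/np.linalg.norm(d)
def onplane(px,n,p0,nn):
    o,d=ray(px,n);return o+d*((p0-o)@nn)/(d@nn)
def tri(a,b): # side px, top px
    o1,d1=ray(a,'side');o2,d2=ray(b,'top')
    s=np.linalg.lstsq(np.c_[d1,-d2],o2-o1,rcond=None)[0]
    p,q=o1+s[0]*d1,o2+s[1]*d2;return (p+q)/2,np.linalg.norm(p-q)
B=.52
def frames(x,y,yaw):
    Rs=Ro.from_euler('z',yaw).as_matrix()
    F=Rs@np.c_[[np.cos(B),0,-np.sin(B)],[0,1,0],[np.sin(B),0,np.cos(B)]] # downslope, y, normal
    return F,np.array([x,y,.112])
def zoom(n,r,name,s,g=1.):
    im=bot.grab_frame(n) if not isinstance(n,np.ndarray) else n
    a=im[r[1]:r[3],r[0]:r[2]].astype(float)/255;a=(np.clip(a,0,1)**g*255).astype(np.uint8)
    cv2.imwrite(name,cv2.resize(a,None,fx=s,fy=s,interpolation=cv2.INTER_CUBIC))
E
python3 - <<'E'
from h import *
loc=np.array([[100,135,0],[100,-135,0],[-100,-135,0],[-100,135,0]])/1e3
top=np.array([[181.7,202.3],[278.6,181.1],[297.4,239],[189.4,260]])
side=np.array([[271,209],[296,241],[231,243],[191.4,176]])
def res(p):
    F,o=frames(*p);W=o+loc@F.T
    return np.r_[(proj(W,'top')-top).ravel(),(proj(W,'side')-side).ravel()]
s=least_squares(res,[.5,0,.1],loss='soft_l1');print(s.x,res(s.x).round(1))
# tray from top
for p in [(93,212),(168,213),(166,276),(89,272)]: print(onplane(p,'top',np.array([0,0,.022]),np.array([0,0,1.])).round(3))
t=cv2.imread('pics/top0.png');sd=cv2.imread('pics/side0.png')
zoom(t,(185,180,235,240),'pics/z1.png',10,.45);zoom(sd,(210,155,270,210),'pics/z2.png',10,.45)
zoom(t,(240,180,290,240),'pics/z3.png',10);zoom(sd,(225,205,285,240),'pics/z4.png',12)
E
```

```text
[0.51742022 0.02805158 0.16090987] [ -0.1  -2.1   2.6  -0.5   1.3  -0.4  -2.7   1.1 -19.8 -27.4   1.    4.4
  -0.   -0.1  -1.2  -3.1]
[0.567 0.432 0.022]
[0.557 0.219 0.022]
[0.386 0.225 0.022]
[0.401 0.437 0.022]
```

View pics/z1.png

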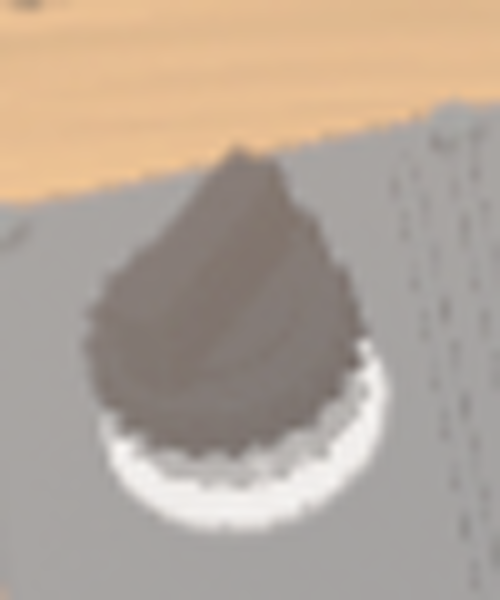

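View pics/z2.png

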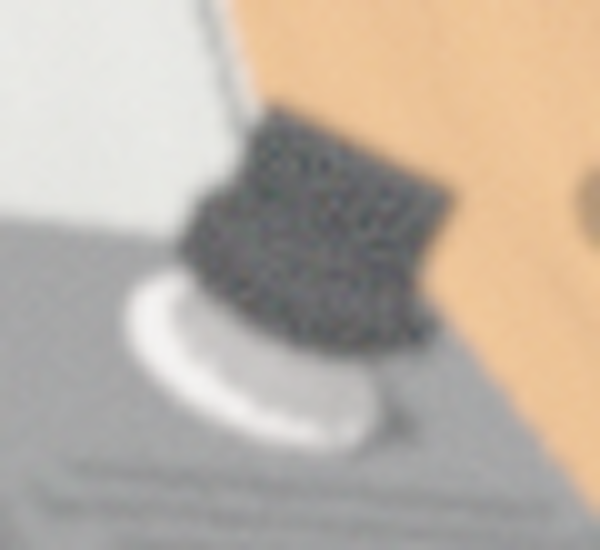

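View pics/z3.png

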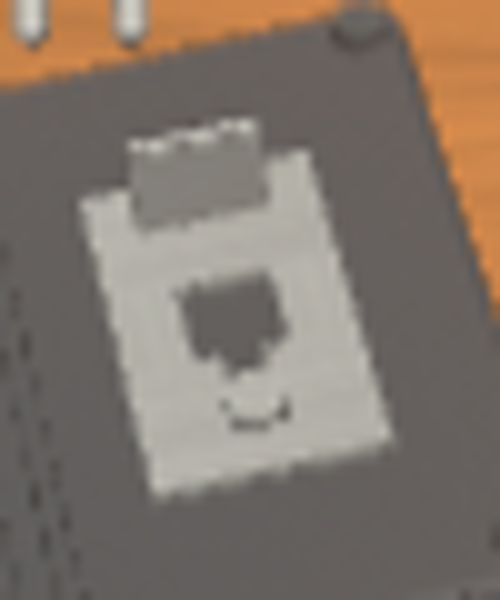

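View pics/z4.png

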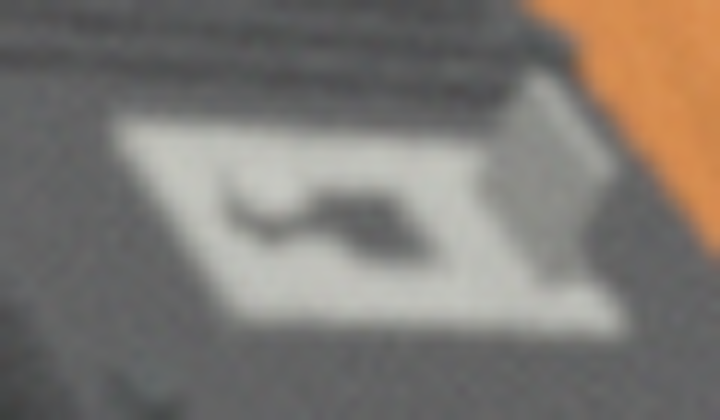

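```bash
cat > fit.py <<'E'
from h import *
loc=np.array([[100,135,0],[100,-135,0],[-100,-135,0],[-100,135,0]])/1e3
top=np.array([[181.7,202.3],[278.6,181.1],[297.4,239],[189.4,260]])
side=np.array([[296,241],[231,243],[191.4,176]])
tl=np.array([[50,30,4],[50,-30,4],[-50,-30,4],[-50,30,4],[38,17,34],[38,-17,34]])/1e3
ttop=np.array([[248,200],[270.8,195],[279.5,224],[255.5,229.5],[253,194],[265.8,192.2]])
tsl=tl[[3,2,1,4,5]];tside=np.array([[234.3,215.2],[244.8,232.1],[277.7,232.5],[270,211],[276.2,219.2]])
def res(p):
    F,o=frames(*p[:3]);W=lambda l:o+l@F.T;t=np.array([p[3],p[4],0])
    return np.r_[.5*(proj(W(loc),'top')-top).ravel(),.5*(proj(W(loc[1:]),'side')-side).ravel(),(proj(W(tl+t),'top')-ttop).ravel(),(proj(W(tsl+t),'side')-tside).ravel()]
s=least_squares(res,[.5,0,.16,0,-.06],loss='soft_l1')
if __name__=="__main__":
    print(s.x.round(4),res(s.x).round(1))
E
cat > cap.py <<'E'
from fit import *
from scipy.optimize import minimize
p=s.x;F,o=frames(*p[:3])
def shapes(u,v,th,wl=.029,th0=None):
    a=np.linspace(0,2*np.pi,40)
    sk=np.r_[[[.032*np.cos(t),.032*np.sin(t),z] for z in(.025,.043) for t in a]]+[u,v,0]
    ex=np.array([np.cos(th),np.sin(th),0]);ey=np.array([-np.sin(th),np.cos(th),0])
    wb=np.array([i*.029*ex+j*.008*ey+[u,v,z] for i in(-1,1) for j in(-1,1) for z in(.04,.073)])
    te=th if th0 is None else th0
    e=np.array([np.cos(te),np.sin(te),0]);e2=np.array([-np.sin(te),np.cos(te),0])
    return [sk,wb]
def mask(q,n,S=4,sh=(384,512)):
    m=np.zeros((sh[0]*S,sh[1]*S),np.float32)
    for l in shapes(*q):
        h=cv2.convexHull(((proj(o+l@F.T,n)+.5)*S).astype(np.float32)).round().astype(np.int32)
        cv2.fillConvexPoly(m,h,1.)
    return cv2.resize(m,(sh[1],sh[0]),interpolation=cv2.INTER_AREA)
def dark(im,n,r,lo,hi):
    g=im.max(2).astype(float);w=np.clip((hi-g)/(hi-lo),0,1);k=np.zeros_like(w);k[r[1]:r[3],r[0]:r[2]]=1;return w*k
E
python3 - <<'E'
from cap import *
print(p.round(4),res(p).round(1))
t=cv2.imread('pics/top0.png');sd=cv2.imread('pics/side0.png')
g=t.max(2);print(g[195:230:3,196:232:3]);g=sd.max(2);print(g[165:200:3,226:262:3])
E
```

```text
[ 0.517   0.0296  0.1821  0.001  -0.0704] [-0.6 -0.4  0.6 -0.6  0.6 -0.8 -1.2  1.1  0.6  1.5  0.6 -0.2 -1.1 -1.3
  0.1 -0.4 -0.  -0.4 -0.1 -0.4 -0.1 -0.6 -0.5 -0.1 -0.1 -1.2 -0.6  0.5
 -0.4 -0.3 -1.1  0.7 -0.7  0.7 -0.4  1.1]
[[209 211 211 212  93 124 113 103 102 102 101  91]
 [165 121 102  73  64  62  99 101 101 101  98 101]
 [102 102  88  64  63  58  59  99 101 101 101 101]
 [101  85  63  62  58  57  59  72 101 100  98 100]
 [ 75  63  62  57  57  57  61  60  97 100  93 100]
 [ 63  62  59  56  57  60  59  59  60 100  99  79]
 [ 60  57  57  56  59  59  59  59  54  99  99  99]
 [ 61  57  56  58  58  58  58  55  54 118  99  97]
 [ 59  60  57  60  58  58  54  53 129 175  98  96]
 [111  57  56  55  55  55  53 118 210 131  98  87]
 [209 128 120  77  61 124 128 132 223  99  98  98]
 [102 223 215 148 139 192 224 225 107  98  97  97]]
[[207 205 167 175 137 199 215 220 215 213 214 216]
 [211 203 182  59  36  53 132 204 218 214 212 215]
 [208 206 168  41  39  38  42  56 136 194 213 213]
 [207 143  55  35  34  33  32  36  39  58 181 210]
 [181  54  41  43  41  32  29  38  38  63 204 214]
 [ 98  43  33  44  38  41  40  39  39 152 217 214]
 [200 103  38  36  39  37  39  31  33 186 220 215]
 [214 140 102  40  30  40  38  37  34  86 216 218]
 [229 164 147 128  82  46  37  36  45  77 139 219]
 [199 225 161 150 146 136 121  91  95 101 102 176]
 [102 168 220 182 151 138 135 109  84 102 101 103]
 [ 99 102 110 159 190 181 157  82  68 100 102 103]]
```

```bash
cat > capfit.py <<'E'
from cap import *
def capfit(t,sd,fix=None,wt=(1,1)):
    D={'top':dark(t,'top',(188,190,228,232),64,98),'side':dark(sd,'side',(222,160,260,196),45,95)}
    def cost(q):
        if fix is not None:q=[*fix,q[0]]
        return sum(w*np.abs(mask(q,n)-D[n]).sum() for n,w in zip(('top','side'),wt))
    best=None;L=[]
    for th in np.arange(0,np.pi,np.pi/12):
        x0=[th] if fix is not None else [0,.068,th]
        r=minimize(cost,x0,method='Nelder-Mead',options=dict(initial_simplex=np.array([x0]+[list(np.array(x0)+d) for d in (np.diag([.006,.006,.15]) if fix is None else [[.15]])]),maxiter=80))
        L.append((r.fun,r.x))
    L.sort(key=lambda z:z[0]);return L,D
def overlay(im,q,n,r,name):
    a=im.astype(float)/255;a=(a**.5*255).astype(np.uint8)
    S=10;a=cv2.resize(a[r[1]:r[3],r[0]:r[2]],None,fx=S,fy=S,interpolation=cv2.INTER_CUBIC)
    for l,c in zip(shapes(*q),((0,0,255),(0,255,0))):
        h=cv2.convexHull(((proj(o+l@F.T,n)+.5-[r[0],r[1]])*S).astype(np.float32)).round().astype(np.int32)
        cv2.polylines(a,[h],True,c,1)
    cv2.imwrite(name,a)
E
python3 - <<'E'
from capfit import *
t=cv2.imread('pics/top0.png');sd=cv2.imread('pics/side0.png')
L,D=capfit(t,sd)
for f,x in L[:6]:print(round(f,1),x.round(4))
q=L[0][1]
overlay(t,q,'top',(185,180,235,240),'pics/o1.png');overlay(sd,q,'side',(210,155,270,210),'pics/o2.png')
a=cv2.imread('pics/o1.png');b=cv2.imread('pics/o2.png')
m=np.zeros((600,800,3),np.uint8);a=cv2.resize(a,(400,480));b=cv2.resize(b,(400,367));m[:480,:400]=a;m[:367,400:]=b;cv2.imwrite('pics/o.png',m)
E
```

```text
Traceback (most recent call last):
  File "capfit.py", line 10, in capfit
    r=minimize(cost,x0,method='Nelder-Mead',options=dict(initial_simplex=np.array([x0]+[list(np.array(x0)+d) for d in (np.diag([.006,.006,.15]) if fix is None else [[.15]])]),maxiter=80))
  File "capfit.py", line 6, in cost
    return sum(w*np.abs(mask(q,n)-D[n]).sum() for n,w in zip(('top','side'),wt))
  File "capfit.py", line 6, in <genexpr>
    return sum(w*np.abs(mask(q,n)-D[n]).sum() for n,w in zip(('top','side'),wt))
                        ~~~~^^^^^
  File "cap.py", line 15, in mask
    h=cv2.convexHull(((proj(o+l@F.T,n)+.5)*S).astype(np.float32)).round().astype(np.int32)
                       ~~~~^^^^^^^^^^^
  File "h.py", line 6, in proj
    c=bot.get_calibration(n);P=np.atleast_2d(P);T=np.linalg.inv(c['pose'])
ValueError: time passes only in moves, steps and waits
```

```bash
python3 - <<'E'
from workcell import bot
import pickle
pickle.dump({n:bot.get_calibration(n) for n in("side","top")},open('cal.pkl','wb'))
E
sed -i "s/^from workcell import bot/from workcell import bot\nimport pickle\nCAL=pickle.load(open('cal.pkl','rb'))/; s/bot.get_calibration(n)/CAL[n]/" h.py
cat > r.py <<'E'
from capfit import *
t=cv2.imread('pics/top0.png');sd=cv2.imread('pics/side0.png')
L,D=capfit(t,sd)
for f,x in L[:6]:print(round(f,1),x.round(4))
q=L[0][1]
overlay(t,q,'top',(185,180,235,240),'pics/o1.png');overlay(sd,q,'side',(210,155,270,210),'pics/o2.png')
a=cv2.imread('pics/o1.png');b=cv2.imread('pics/o2.png')
m=np.zeros((600,800,3),np.uint8);a=cv2.resize(a,(400,480));b=cv2.resize(b,(400,367));m[:480,:400]=a;m[:367,400:]=b;cv2.imwrite('pics/o.png',m)
print(bot.observe()['clock'])
E
time python3 r.py
```

```text
171.0 [0.01   0.0664 2.3035]
171.5 [0.0101 0.067  2.3935]
171.5 [0.0093 0.0665 2.3757]
172.6 [ 0.0095  0.0662 -0.8129]
172.6 [ 0.0095  0.0669 -0.7317]
173.2 [0.0103 0.0676 2.4368]
0.1
real	0m16.600s
user	0m22.366s
sys	0m3.338s
```

View pics/o.png

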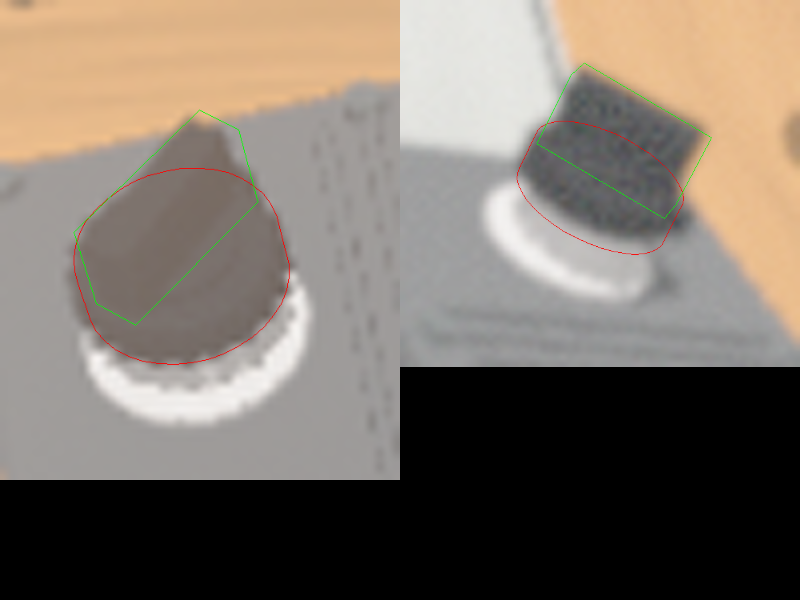

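```bash
cat > capfit2.py <<'E'
from cap import *
SC=dict(wl=.029)
def shapes2(u,v,th,h):
    a=np.linspace(0,2*np.pi,40)
    sk=np.r_[[[.032*np.cos(t),.032*np.sin(t),z] for z in(.025,.043) for t in a]]+[u,v,h]
    ex=np.array([np.cos(th),np.sin(th),0]);ey=np.array([-np.sin(th),np.cos(th),0])
    wb=np.array([i*.029*ex+j*.008*ey+[u,v,z+h] for i in(-1,1) for j in(-1,1) for z in(.04,.073)])
    return [sk,wb]
def hulls(q,n,S,off=(0,0)):
    sh=np.array(q[4:6]) if n=='side' else 0
    return [cv2.convexHull(((proj(o+l@F.T,n)+sh+.5-np.array(off))*S).astype(np.float32)).round().astype(np.int32) for l in shapes2(*q[:4])]
RO={'top':(184,184,234,236),'side':(218,156,264,202)}
def mask2(q,n,S=6):
    r=RO[n];m=np.zeros(((r[3]-r[1])*S,(r[2]-r[0])*S),np.float32)
    for h in hulls(q,n,S,r[:2]):cv2.fillConvexPoly(m,h,1.)
    m=cv2.GaussianBlur(m,(0,0),.5*S)
    return cv2.resize(m,(r[2]-r[0],r[3]-r[1]),interpolation=cv2.INTER_AREA)
def darks(t,sd):
    D={}
    for n,im,lo,hi in(('top',t,63,95),('side',sd,45,95)):
        r=RO[n];g=im.max(2).astype(float)[r[1]:r[3],r[0]:r[2]];d=np.clip((hi-g)/(hi-lo),0,1)
        k=(d>.5).astype(np.uint8);_,lab,st,_=cv2.connectedComponentsWithStats(k);b=1+np.argmax(st[1:,4])
        D[n]=d*cv2.dilate((lab==b).astype(np.uint8),np.ones((3,3)))
    return D
def fit2(t,sd,fix=None,ths=np.arange(0,np.pi,np.pi/8)):
    D=darks(t,sd);best=[]
    for th in ths:
        full=lambda x:x if fix is None else [fix[0],fix[1],x[0],*fix[3:]]
        def cost(x):
            q=full(x);c=sum((np.abs(mask2(q,n)-D[n])).sum() for n in D)
            return c+ (q[4]**2+q[5]**2)*2+ (q[3]/.002)**2
        x0=np.array([.008,.066,th,0,0,0.]) if fix is None else np.array([th])
        st=np.diag([.004,.004,.2,.003,1,1]) if fix is None else np.array([[.2]])
        r=minimize(cost,x0,method='Nelder-Mead',options=dict(initial_simplex=np.r_[[x0],x0+st],maxiter=300))
        best.append((r.fun,np.array(full(r.x))))
    best.sort(key=lambda z:z[0]);return best
def ov2(t,sd,q,name,g=.5):
    out=[]
    for n,im in(('top',t),('side',sd)):
        r=RO[n];S=8;a=((im[r[1]:r[3],r[0]:r[2]]/255.)**g*255).astype(np.uint8)
        a=cv2.resize(a,(400,400),interpolation=cv2.INTER_CUBIC);S=400/(r[2]-r[0])
        a=cv2.resize(((im[r[1]:r[3],r[0]:r[2]]/255.)**g*255).astype(np.uint8),None,fx=S,fy=S,interpolation=cv2.INTER_CUBIC)
        b=a.copy()
        if q is not None:
            for h,c in zip(hulls(q,n,S,r[:2]),((0,0,255),(0,255,0))):cv2.polylines(b,[h],True,c,1)
        c=np.zeros((420,400,3),np.uint8);c[:min(420,b.shape[0])]=b[:420];out.append(c)
    cv2.imwrite(name,np.hstack(out))
E
cat > r.py <<'E'
from capfit2 import *
t=cv2.imread('pics/top0.png');sd=cv2.imread('pics/side0.png')
L=fit2(t,sd)
for f,x in L[:6]:print(round(f,1),x.round(4))
ov2(t,sd,L[0][1],'pics/ob.png')
E
time python3 r.py
```

```text
162.5 [ 0.0104  0.0672  2.3887 -0.0024  0.2963 -0.4213]
164.6 [ 9.1000e-03  6.7000e-02  2.4128e+00 -1.2000e-03  6.9980e-01 -2.5170e-01]
165.2 [ 9.4000e-03  6.7100e-02  2.4042e+00 -7.0000e-04  4.2950e-01  3.3420e-01]
168.4 [ 0.0078  0.0667 -0.7413  0.0008  0.6392  0.6547]
168.6 [ 0.0129  0.0678  2.3422 -0.004  -0.2691 -0.4422]
182.6 [ 6.6000e-03  6.7000e-02 -7.5320e-01  2.1000e-03  2.1432e+00 -2.9180e-01]
real	0m15.286s
user	0m15.708s
sys	0m0.127s
```

View pics/ob.png

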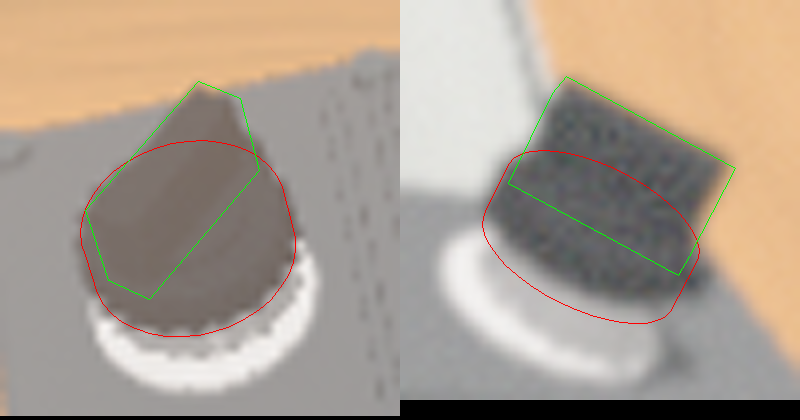

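```bash
cat > go.py <<'E'
from fit import *
CU,CV=.0095,.067
F,o=frames(*s.x[:3])
sk=o+F@np.array([CU,CV,.043])
def need(P,yaw=None):
    st=bot.observe();R=Ro.from_euler('xyz',st['tool_rot']).as_matrix()
    d=R.T@(np.array(P)-st['position'])/.05
    out='shift units '+str(d.round(2))
    if yaw is not None:
        dy=(st['tool_rot'][2]-yaw+np.pi/2)%np.pi-np.pi/2
        out+=' turn units %.2f'%(np.degrees(dy)/5)
    print('t',round(st['clock'],2),'pos',st['position'].round(4),'yaw',st['tool_rot'][2].round(3),out,'f',st['force'].round(1),'m',st['moment'].round(2),'w',st['grip_width'].round(4),'q7',st['qpos'][6].round(2))
def capP(z,zt): # point on cap axis z (vertical) above skirt centre, tip at zt
    n=F[:,2];P=sk+n*z/n[2];P[2]=sk[2]+zt;return P
def head(th):
    e=F@np.array([np.cos(th),np.sin(th),0]);return np.arctan2(e[1],e[0])
E
python3 - <<'E'
from go import *
print(sk,capP(.017,.014),head(2.39)); need(capP(.017,.014)+[0,0,.08],head(2.39))
print('tag',o+F@np.array([s.x[3],s.x[4],0]))
E
```

```text
[0.5340052  0.1008847  0.14459586] [0.54357787 0.10264705 0.15859586] 2.501237579197753Traceback (most recent call last):
  File "<stdin>", line 2, in <module>
  File "go.py", line 12, in need
    print('t',round(st['clock'],2),'pos',st['position'].round(4),'yaw',st['tool_rot'][2].round(3),out,'f',st['force'].round(1),'m',st['moment'].round(2),'w',st['grip_width'].round(4),'q7',st['qpos'][6].round(2))
                                                                                                                                                             ^^^^^^^^^^^^^^^^^^^^^^
AttributeError: 'float' object has no attribute 'round'
```

```bash
sed -i "s/st\['grip_width'\].round(4)/round(st['grip_width'],4)/" go.py
python3 - <<'E'
from go import *
need(capP(.017,.014)+[0,0,.08],head(2.39))
E
```

```text
t 0.1 pos [0.2235 0.5834 0.2308] yaw 2.776 shift units [-9.42 -6.69 -0.15] turn units 3.15 f [0.3 0.7 0.6] m [ 0.05 -0.02 -0.03] w 0.0854 q7 -0.11
```

Emit:
{"api": "servo_tool", "payload": {
  "targets": [
    [[-0.78,-0.55,0],0],
    [[-0.78,-0.55,0],0],
    [[-0.78,-0.55,0],0],
    [[-0.78,-0.55,0],0],
    [[-0.78,-0.55,0],0],
    [[-0.78,-0.55,0],0],
    [[-0.78,-0.55,0],0],
    [[-0.78,-0.55,0],0],
    [[-0.78,-0.55,0],0],
    [[-0.78,-0.55,0],0],
    [[-0.78,-0.55,0],0],
    [[-0.78,-0.55,0],0]
  ],
  "gripper": 0.2,
  "newtons": 50
}}

```text
clock: 1.6
position: [0.5431, 0.1067, 0.2312]
tool_rot: [-3.141, -0.0, 2.776]
force: [0.7, 0.6, 0.5]
grip_width: 0.0511
```

Run:
```python
from go import *
need(capP(.017,.014)+[0,0,.08],head(2.39))
```

```text
t 1.6 pos [0.5431 0.1067 0.2312] yaw 2.776 shift units [-0.04 -0.07 -0.15] turn units 3.15 f [0.7 0.6 0.5] m [ 0.07  0.01 -0.  ] w 0.0511 q7 0.96
```

Emit:
{"api": "servo_tool", "payload": {
  "targets": [
    [[0,0,0],1],
    [[0,0,0],1],
    [[0,0,0],1],
    [[0,0,0],0.15],
    [[0,0,0],0]
  ]
}}

```text
clock: 2.22
position: [0.5425, 0.1081, 0.2312]
tool_rot: [-3.141, -0.0, 2.503]
force: [-0.3, -0.6, 0.2]
grip_width: 0.0513
```

Run:
```python
from go import *
need(capP(.017,.014)+[0,0,.03],head(2.39))
import cv2
a=cv2.resize(bot.grab_frame('side')[110:230,180:310],None,fx=5,fy=5,interpolation=cv2.INTER_CUBIC)
cv2.imwrite('pics/s1.png',a)
```

```text
t 2.23 pos [0.5425 0.1081 0.2312] yaw 2.503 shift units [-0.08 -0.07  0.85] turn units 0.02 f [-0.3 -0.6  0.2] m [ 0.04 -0.01  0.01] w 0.0513 q7 0.71
```

View pics/s1.png

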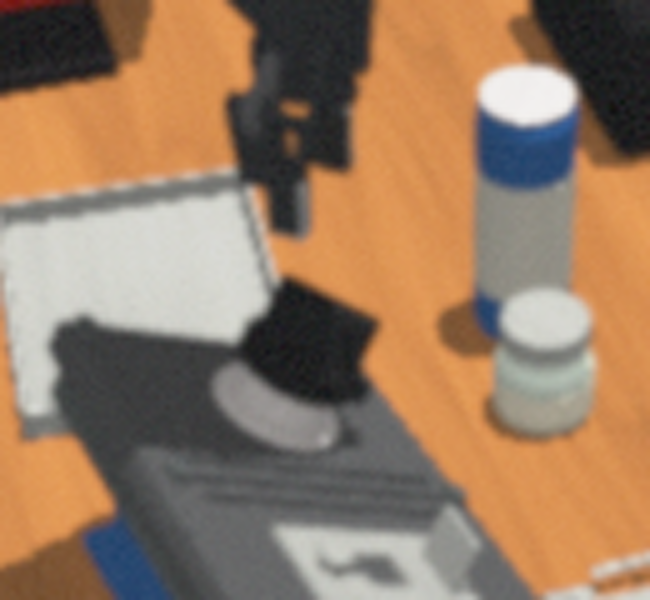

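Emit:
{"api": "servo_tool", "payload": {
  "targets": [
    [[-0.08,-0.07,0.25],0],
    [[0,0,0.3],0],
    [[0,0,0.3],0],
    [[0,0,0],0]
  ]
}}

```text
clock: 2.78
position: [0.5429, 0.1027, 0.1873]
tool_rot: [-3.14, -0.001, 2.501]
force: [0.1, 0.7, 0.4]
grip_width: 0.0514
```

Run:
```python
from go import *
need(capP(.017,.014),head(2.39))
t=bot.grab_frame('top');sd=bot.grab_frame('side')
a=cv2.resize(sd[130:220,190:280],None,fx=4.4,fy=4.4,interpolation=cv2.INTER_CUBIC);b=cv2.resize(t[160:250,165:255],None,fx=4.4,fy=4.4,interpolation=cv2.INTER_CUBIC)
m=np.hstack([a,b]);m=((m/255.)**.5*255).astype(np.uint8)
P=bot.observe()['position']
for n,off,x in(('side',(190,130),0),('top',(165,160),396)):
    for L,c in ((P,(0,0,255)),(sk+F[:,2]*.03,(0,255,0)),(sk,(255,0,0))):
        u=(proj(L,n)[0]-off+.5)*4.4;cv2.circle(m,(int(u[0]+x),int(u[1])),3,c,-1)
cv2.imwrite('pics/s2.png',m)
```

```text
t 2.77 pos [0.5429 0.1027 0.1873] yaw 2.501 shift units [-0.01  0.01  0.57] turn units -0.00 f [0.1 0.7 0.4] m [-0.05 -0.02  0.09] w 0.0514 q7 0.73
```

View pics/s2.png

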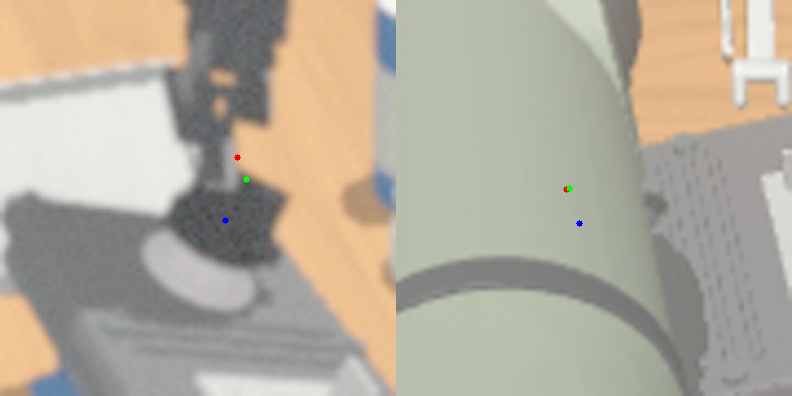

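Emit:
{"api": "servo_tool", "payload": {
  "targets": [
    [[0,0,0.2],0],
    [[0,0,0.2],0],
    [[0,0,0.17],0],
    [[0,0,0],0]
  ]
}}

```text
clock: 3.38
position: [0.5433, 0.1028, 0.1595]
tool_rot: [-3.141, -0.001, 2.501]
force: [0.4, 0.4, 0.0]
grip_width: 0.0515
```

Run:
```python
from go import *
need(capP(.017,.014),head(2.39))
```

```text
t 3.38 pos [0.5433 0.1028 0.1595] yaw 2.501 shift units [-0.01  0.    0.02] turn units -0.00 f [0.4 0.4 0. ] m [ 0.    0.03 -0.03] w 0.0515 q7 0.74
```

No contact yet. I'll close gently.

Emit:
{"api": "servo_tool", "payload": {
  "targets": [
    [[0,0,0],0],
    [[0,0,0],0],
    [[0,0,0],0],
    [[0,0,0],0]
  ],
  "gripper": -1,
  "newtons": 30
}}

```text
clock: 3.88
position: [0.5437, 0.1026, 0.1606]
tool_rot: [-3.142, 0.0, 2.501]
force: [-1.9, -3.3, 6.1]
grip_width: 0.0196
```

Run:
```python
from go import *
need(capP(.017,.014),head(2.39))
```

```text
t 3.88 pos [0.5437 0.1026 0.1606] yaw 2.501 shift units [ 0.   -0.    0.04] turn units -0.01 f [-1.9 -3.3  6.1] m [-0.73  0.65  0.06] w 0.0196 q7 0.74
```

Emit:
{"api": "servo_tool", "payload": {
  "targets": [
    [[0,0,0],0.6],
    [[0,0,0],0.8],
    [[0,0,0],0.8],
    [[0,0,0],0.8]
  ],
  "newtons": 35
}}

```text
clock: 4.38
position: [0.5437, 0.1024, 0.1606]
tool_rot: [-3.141, 0.001, 2.237]
force: [-1.5, -4.2, 5.9]
grip_width: 0.0189
```

Run:
```python
from go import *
need(capP(.017,.014))
sd=bot.grab_frame('side')
m=cv2.resize(sd[130:220,190:280],None,fx=5,fy=5,interpolation=cv2.INTER_CUBIC);m=((m/255.)**.5*255).astype(np.uint8);cv2.imwrite('pics/s3.png',m)
```

```text
t 4.38 pos [0.5437 0.1024 0.1606] yaw 2.237 shift units [0.01 0.   0.04] f [-1.5 -4.2  5.9] m [-1.34  0.8   0.43] w 0.0189 q7 0.52
```

View pics/s3.png

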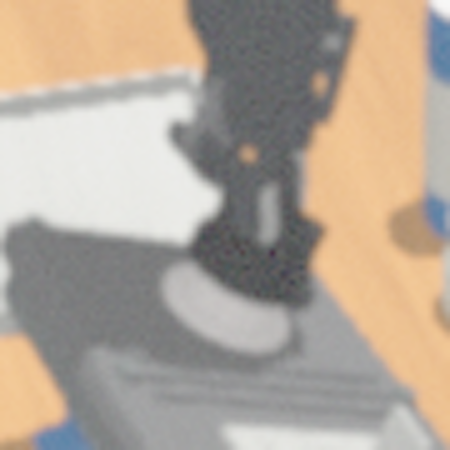

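Emit:
{"api": "servo_tool", "payload": {
  "targets": [
    [[0,0,0],0.8],
    [[0,0,0],0.8],
    [[0,0,0],0.8],
    [[0,0,0],0.8]
  ]
}}

```text
clock: 4.92
position: [0.5441, 0.1026, 0.1612]
tool_rot: [3.14, 0.0, 1.958]
force: [-2.2, -3.0, 16.6]
grip_width: 0.0188
```

Run:
```python
from go import *
need(capP(.017,.014))
sd=bot.grab_frame('side')
m=cv2.resize(sd[130:220,190:280],None,fx=5,fy=5,interpolation=cv2.INTER_CUBIC);m=((m/255.)**.5*255).astype(np.uint8);cv2.imwrite('pics/s4.png',m)
```

```text
t 4.92 pos [0.5441 0.1026 0.1612] yaw 1.958 shift units [ 0.   -0.01  0.05] f [-2.2 -3.  16.6] m [-1.18  1.12  0.33] w 0.0188 q7 0.29
```

View pics/s4.png

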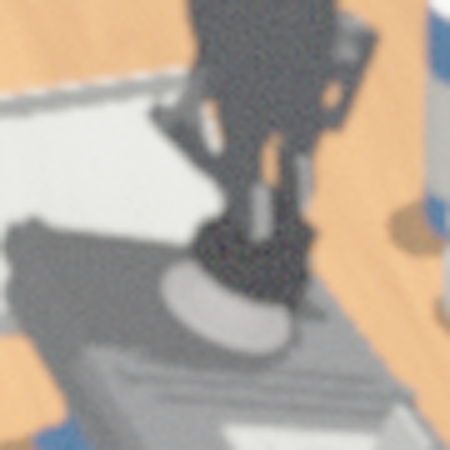

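Emit:
{"api": "servo_tool", "payload": {
  "targets": [
    [[0,0,-0.05],0.5],
    [[0,0,-0.03],0.8],
    [[0,0,0],0.8],
    [[0,0,0],0.8]
  ]
}}

```text
clock: 5.48
position: [0.5446, 0.1034, 0.1645]
tool_rot: [3.139, -0.0, 1.704]
force: [5.0, 1.7, -0.8]
grip_width: 0.0181
```

Run:
```python
from go import *
need(capP(.017,.014))
sd=bot.grab_frame('side')
m=cv2.resize(sd[130:220,190:280],None,fx=6,fy=6,interpolation=cv2.INTER_CUBIC);m=((m/255.)**.5*255).astype(np.uint8);cv2.imwrite('pics/s5.png',m)
```

```text
t 5.47 pos [0.5446 0.1034 0.1645] yaw 1.704 shift units [-0.01 -0.02  0.12] f [ 5.   1.7 -0.8] m [ 0.11 -0.87  0.27] w 0.0181 q7 0.08
```

View pics/s5.png

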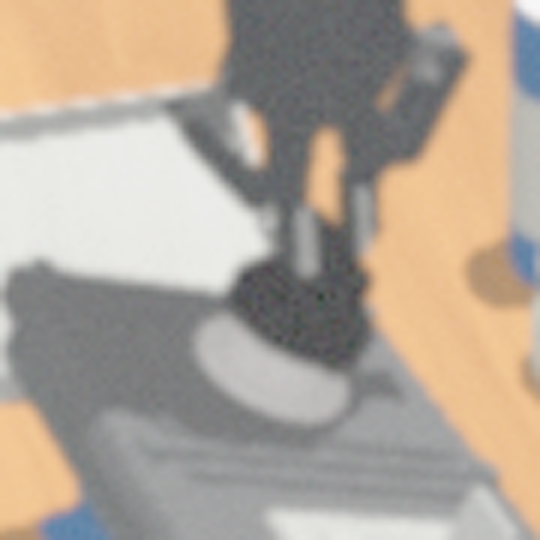

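Emit:
{"api": "servo_tool", "payload": {
  "targets": [
    [[0,0,0],0.8],
    [[0,0,0],0.8],
    [[0,0,0],0.8],
    [[0,0,0],0.8]
  ]
}}

```text
clock: 6.02
position: [0.5457, 0.1038, 0.1654]
tool_rot: [3.137, -0.002, 1.425]
force: [7.1, 2.6, 6.8]
grip_width: 0.0174
```

Run:
```python
from go import *
need(capP(.017,.014))
sd=bot.grab_frame('side')
m=cv2.resize(sd[130:220,190:280],None,fx=6,fy=6,interpolation=cv2.INTER_CUBIC);m=((m/255.)**.5*255).astype(np.uint8);cv2.imwrite('pics/s6.png',m)
```

```text
t 6.03 pos [0.5457 0.1038 0.1654] yaw 1.425 shift units [-0.03 -0.04  0.14] f [7.1 2.6 6.8] m [ 0.48 -1.42  0.2 ] w 0.0174 q7 -0.15
```

View pics/s6.png

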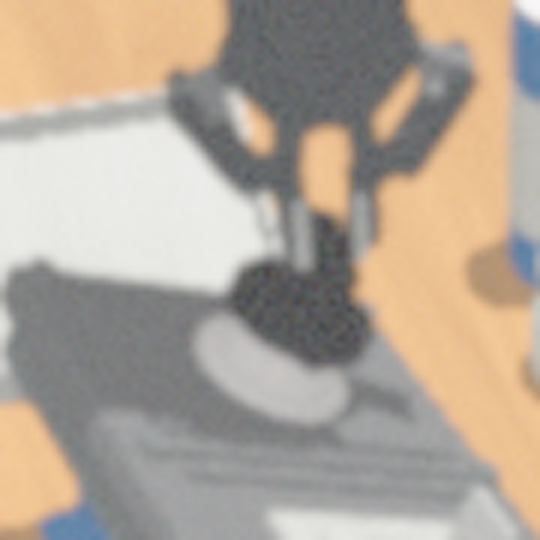

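Emit:
{"api": "servo_tool", "payload": {
  "targets": [
    [[0,0.05,0],0.8],
    [[0,0,0],0.8],
    [[0,0,0],0.8],
    [[0,0,0],0.8]
  ]
}}

```text
clock: 6.58
position: [0.5471, 0.1038, 0.1654]
tool_rot: [3.14, -0.003, 1.146]
force: [-0.8, 5.0, 14.6]
grip_width: 0.0171
```

Run:
```python
from go import *
need(capP(.017,.014))
```

```text
t 6.58 pos [0.5471 0.1038 0.1654] yaw 1.146 shift units [-0.05 -0.06  0.14] f [-0.8  5.  14.6] m [1.09 0.36 0.13] w 0.0171 q7 -0.37
```

Emit:
{"api": "servo_tool", "payload": {
  "targets": [
    [[0,0,0],0.8],
    [[0,0,0],0.8],
    [[0,0,0],0.8]
  ]
}}

```text
clock: 6.95
position: [0.5477, 0.1038, 0.1656]
tool_rot: [3.14, -0.004, 0.937]
force: [3.5, 3.6, 14.0]
grip_width: 0.0166
```

Run:
```python
from go import *
need(capP(.017,.014))
sd=bot.grab_frame('side')
m=cv2.resize(sd[130:220,190:280],None,fx=6,fy=6,interpolation=cv2.INTER_CUBIC);m=((m/255.)**.5*255).astype(np.uint8);cv2.imwrite('pics/s7.png',m)
```

```text
t 6.95 pos [0.5477 0.1038 0.1656] yaw 0.937 shift units [-0.07 -0.05  0.14] f [ 3.5  3.6 14. ] m [ 0.8  -0.46  0.16] w 0.0166 q7 -0.54
```

View pics/s7.png

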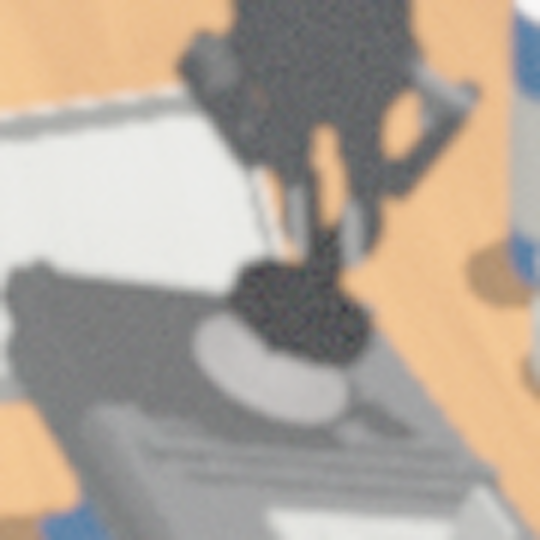

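Emit:
{"api": "servo_tool", "payload": {
  "targets": [
    [[0,0,0],0.7],
    [[0,0,0],0.7]
  ]
}}

```text
clock: 7.25
position: [0.5481, 0.1037, 0.1657]
tool_rot: [3.14, -0.004, 0.815]
force: [3.4, 4.9, 12.6]
grip_width: 0.0164
```

```bash
cat > n.py <<'E'
from go import *
need(capP(.017,.014))
st=bot.observe();R=Ro.from_euler('xyz',st['tool_rot']).as_matrix()
psi=st['tool_rot'][2]-s.x[2];print('theta est',np.arctan2(np.sin(psi)*np.cos(B),np.cos(psi)).round(3),'m.n',(st['moment']@F[:,2]).round(3),'eff7',st['joint_efforts'][6].round(3))
E
python3 n.py
```

```text
t 7.25 pos [0.5481 0.1037 0.1657] yaw 0.815 shift units [-0.08 -0.05  0.14] f [ 3.4  4.9 12.6] m [ 1.02 -0.52  0.19] w 0.0164 q7 -0.63
theta est 0.567 m.n 0.614 eff7 1.16
```

Emit:
{"api": "servo_tool", "payload": {
  "targets": [
    [[0,0,0],0.7],
    [[0,0,0],0.7]
  ]
}}

```text
clock: 7.5
position: [0.5482, 0.1036, 0.1656]
tool_rot: [3.14, -0.005, 0.693]
force: [7.2, 3.7, 13.9]
grip_width: 0.0162
```

```bash
python3 n.py
```

```text
t 7.5 pos [0.5482 0.1036 0.1656] yaw 0.693 shift units [-0.08 -0.05  0.14] f [ 7.2  3.7 13.9] m [ 0.74 -1.28  0.13] w 0.0162 q7 -0.73
theta est 0.452 m.n 0.357 eff7 1.152
```

Emit:
{"api": "servo_tool", "payload": {
  "targets": [
    [[0,0,0],0.7],
    [[0,0,0],0.7]
  ]
}}

```text
clock: 7.75
position: [0.5483, 0.1033, 0.1656]
tool_rot: [3.14, -0.005, 0.57]
force: [8.0, 2.0, 9.9]
grip_width: 0.0154
```

```bash
python3 n.py
```

```text
t 7.75 pos [0.5483 0.1033 0.1656] yaw 0.57 shift units [-0.09 -0.04  0.14] f [8.  2.  9.9] m [ 0.31 -1.55  0.12] w 0.0154 q7 -0.83
theta est 0.341 m.n 0.118 eff7 1.162
```

Emit:
{"api": "servo_tool", "payload": {
  "targets": [
    [[0,0,0],0.7],
    [[0,0,0],0.7]
  ]
}}

```text
clock: 8.0
position: [0.5484, 0.1031, 0.1655]
tool_rot: [3.14, -0.005, 0.448]
force: [8.8, 0.1, 9.7]
grip_width: 0.0151
```

```bash
python3 n.py;  python3 - <<'E'
from go import *
sd=bot.grab_frame('side')
m=cv2.resize(sd[130:220,190:280],None,fx=6,fy=6,interpolation=cv2.INTER_CUBIC);m=((m/255.)**.5*255).astype(np.uint8);cv2.imwrite('pics/s8.png',m)
E
```

```text
t 8.0 pos [0.5484 0.1031 0.1655] yaw 0.448 shift units [-0.09 -0.03  0.14] f [8.8 0.1 9.7] m [-0.07 -1.54  0.15] w 0.0151 q7 -0.93
theta est 0.232 m.n -0.044 eff7 1.136
```

View pics/s8.png

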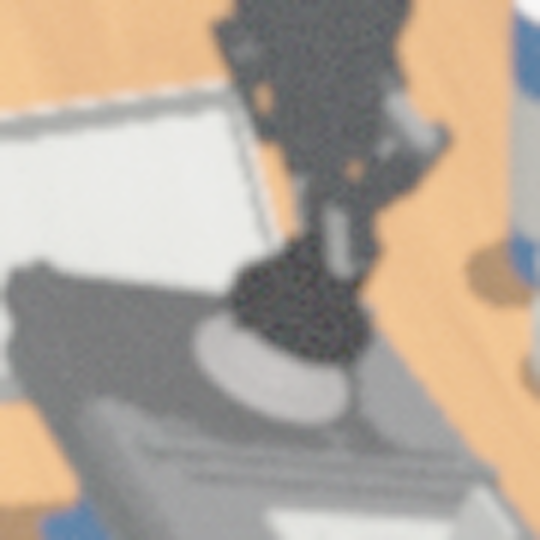

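Emit:
{"api": "servo_tool", "payload": {
  "targets": [
    [[0,0,0],0.6],
    [[0,0,0],0.6]
  ]
}}

```text
clock: 8.3
position: [0.5486, 0.1027, 0.1656]
tool_rot: [3.14, -0.005, 0.344]
force: [12.0, 0.8, 10.7]
grip_width: 0.0151
```

```bash
python3 n.py
```

```text
t 8.3 pos [0.5486 0.1027 0.1656] yaw 0.344 shift units [-0.1  -0.03  0.14] f [12.   0.8 10.7] m [ 0.26 -2.39  0.48] w 0.0151 q7 -1.01
theta est 0.141 m.n 0.329 eff7 0.589
```

Emit:
{"api": "servo_tool", "payload": {
  "targets": [
    [[0,0,0],0.6],
    [[0,0,0],0.6]
  ]
}}

```text
clock: 8.55
position: [0.5484, 0.1025, 0.1655]
tool_rot: [3.14, -0.005, 0.239]
force: [8.9, -2.4, 8.1]
grip_width: 0.0149
```

```bash
python3 n.py
```

```text
t 8.55 pos [0.5484 0.1025 0.1655] yaw 0.239 shift units [-0.09 -0.03  0.14] f [ 8.9 -2.4  8.1] m [-0.97 -1.75  0.61] w 0.0149 q7 -1.09
theta est 0.05 m.n -0.1 eff7 0.472
```

Emit:
{"api": "servo_tool", "payload": {
  "targets": [
    [[0,0,0],0.6],
    [[0,0,0],0.6]
  ]
}}

```text
clock: 8.8
position: [0.5487, 0.1021, 0.1657]
tool_rot: [3.14, -0.006, 0.134]
force: [8.2, -4.4, 11.2]
grip_width: 0.015
```

```bash
python3 n.py
```

```text
t 8.8 pos [0.5487 0.1021 0.1657] yaw 0.134 shift units [-0.1  -0.02  0.14] f [ 8.2 -4.4 11.2] m [-1.26 -1.74  0.66] w 0.015 q7 -1.17
theta est -0.042 m.n -0.202 eff7 0.405
```

Emit:
{"api": "servo_tool", "payload": {
  "targets": [
    [[0,0,0],0.6],
    [[0,0,0],0.4],
    [[0,0,0],0]
  ]
}}

```text
clock: 9.18
position: [0.5489, 0.1019, 0.1659]
tool_rot: [3.141, -0.006, 0.048]
force: [9.4, -4.4, 14.3]
grip_width: 0.0149
```

```bash
python3 n.py
```

```text
t 9.18 pos [0.5489 0.1019 0.1659] yaw 0.048 shift units [-0.11 -0.02  0.14] f [ 9.4 -4.4 14.3] m [-1.29 -1.7   0.65] w 0.0149 q7 -1.24
theta est -0.117 m.n -0.216 eff7 -1.076
```

Emit:
{"api": "servo_tool", "payload": {
  "targets": [
    [[0,0,0],0],
    [[0,0,0],0],
    [[0,0,0],0]
  ],
  "gripper": 0.2
}}

```text
clock: 9.55
position: [0.5459, 0.1026, 0.1641]
tool_rot: [-3.141, 0.0, 0.049]
force: [-0.0, -0.4, 0.5]
grip_width: 0.0511
```

Emit:
{"api": "servo_tool", "payload": {
  "targets": [
    [[0,0,-0.3],0],
    [[0,0,-0.5],0],
    [[0,0,-0.8],0],
    [[0,0,-0.8],0],
    [[0,0,0],0]
  ]
}}

```text
clock: 10.18
position: [0.5472, 0.1023, 0.2875]
tool_rot: [-3.14, -0.004, 0.048]
force: [-0.2, -0.8, -0.5]
grip_width: 0.0511
```

```bash
python3 n.py
```

```text
t 10.18 pos [0.5472 0.1023 0.2875] yaw 0.048 shift units [-0.08 -0.01  2.58] f [-0.2 -0.8 -0.5] m [ 0.02  0.01 -0.02] w 0.0511 q7 -1.36
theta est -0.116 m.n -0.004 eff7 -0.496
```

```bash
cat > tg.py <<'E'
from go import *
def tagP(h=.028,du=0,dn=0):
    P=o+F@np.array([s.x[3]+.036+du,s.x[4],h+dn]);P[2]-=.0187;return P
E
python3 - <<'E'
from tg import *
print(tagP());need(tagP()+[0,0,.12],s.x[2])
E
```

```text
[ 0.57497957 -0.03124309  0.09923596]
t 10.18 pos [0.5472 0.1023 0.2875] yaw 0.048 shift units [0.42 2.7  1.36] turn units -1.53 f [-0.2 -0.8 -0.5] m [ 0.02  0.01 -0.02] w 0.0511 q7 -1.36
```

Emit:
{"api": "servo_tool", "payload": {
  "targets": [
    [[0.1,0.5,0],0],
    [[0.1,0.8,0],0],
    [[0.1,0.8,0.2],0],
    [[0.1,0.6,0.5],0],
    [[0,0,0.6],-0.8],
    [[0,0,0],-0.73],
    [[0,0,0],0]
  ],
  "gripper": 0.41
}}

```text
clock: 11.05
position: [0.5725, -0.0316, 0.2193]
tool_rot: [-3.142, 0.0, 0.181]
force: [0.4, 0.8, 0.1]
grip_width: 0.0603
```

Run:
```python
from tg import *
need(tagP()+[0,0,.12],s.x[2])
t=bot.grab_frame('top');sd=bot.grab_frame('side')
cv2.imwrite('pics/t2.png',t);cv2.imwrite('pics/sd2.png',sd)
from capfit2 import ov2
ov2(t,sd,None,'pics/ov2.png')
```

```text
t 11.05 pos [ 0.5725 -0.0316  0.2193] yaw 0.181 shift units [0.05 0.   0.  ] turn units -0.01 f [0.4 0.8 0.1] m [-0.04  0.03 -0.06] w 0.0603 q7 -0.96
```

View pics/ov2.png

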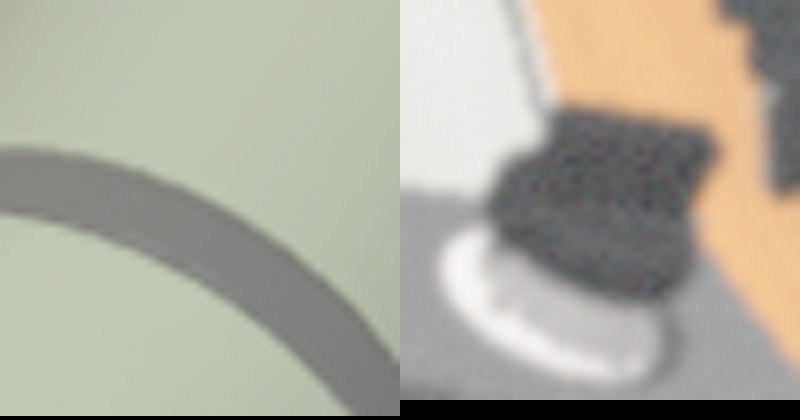

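View pics/t2.png

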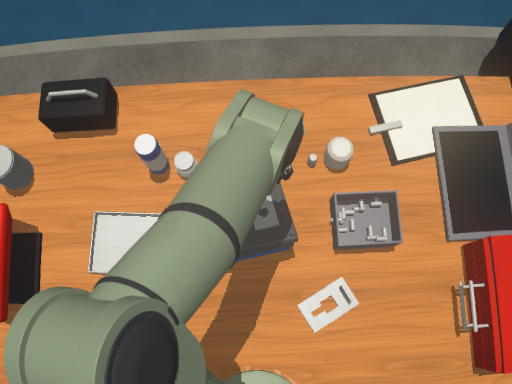

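Emit:
{"api": "servo_tool", "payload": {
  "targets": [
    [[0,0.9,0],0],
    [[0,0.9,0],0],
    [[0,0.9,0],0],
    [[0,0.9,0],0],
    [[0,0.9,0],0],
    [[0,0.9,0],0]
  ]
}}

```text
clock: 11.9
position: [0.622, -0.298, 0.2196]
tool_rot: [3.141, -0.0, 0.181]
force: [0.2, 0.5, 0.3]
grip_width: 0.0602
```

Run:
```python
from tg import *
need(tagP()+[0,0,.12],s.x[2])
t=bot.grab_frame('top');sd=bot.grab_frame('side')
cv2.imwrite('pics/t3.png',t);cv2.imwrite('pics/sd3.png',sd)
from capfit2 import ov2
ov2(t,sd,None,'pics/ov3.png',.4)
```

```text
t 11.9 pos [ 0.622  -0.298   0.2196] yaw 0.181 shift units [ 0.04 -5.42  0.01] turn units -0.01 f [0.2 0.5 0.3] m [ 0.04 -0.02  0.03] w 0.0602 q7 -0.6
```

View pics/ov3.png

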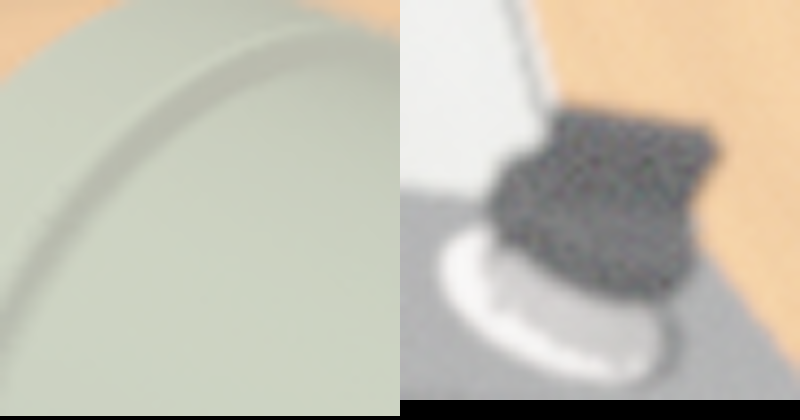

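Emit:
{"api": "servo_tool", "payload": {
  "targets": [
    [[-0.2,-0.9,-0.2],0],
    [[-0.2,-1,-0.2],0],
    [[-0.2,-1,0],0],
    [[-0.2,-1,0],0],
    [[-0.2,-1,0],0],
    [[-0.2,-1,0],0],
    [[-0.2,-1,0],0],
    [[-0.2,-1,0],0],
    [[-0.2,-1,0],0],
    [[-0.2,-1,0],0],
    [[-0.2,-1,0],0],
    [[-0.2,-1,0],0]
  ]
}}

```text
clock: 13.5
position: [0.3946, 0.2685, 0.2397]
tool_rot: [-3.141, -0.0, 0.182]
force: [1.6, 0.2, -0.1]
grip_width: 0.0598
```

Emit:
{"api": "servo_tool", "payload": {
  "targets": [
    [[-0.3,-1,0],0],
    [[-0.3,-1,0],0],
    [[-0.3,-1,0],0],
    [[0,0,0],0]
  ]
}}

```text
clock: 14.0
position: [0.3217, 0.4091, 0.239]
tool_rot: [-3.142, 0.0, 0.187]
force: [0.4, -0.7, 0.7]
grip_width: 0.0601
```

Run:
```python
from tg import *
need(tagP()+[0,0,.12],s.x[2])
t=bot.grab_frame('top');sd=bot.grab_frame('side')
cv2.imwrite('pics/t4.png',t);cv2.imwrite('pics/sd4.png',sd)
from capfit2 import ov2
ov2(t,sd,None,'pics/ov4.png',.4)
```

```text
t 14.0 pos [0.3217 0.4091 0.239 ] yaw 0.187 shift units [3.34 9.6  0.39] turn units 0.06 f [ 0.4 -0.7  0.7] m [-0.    0.03 -0.04] w 0.0601 q7 -1.91
```

View pics/ov4.png

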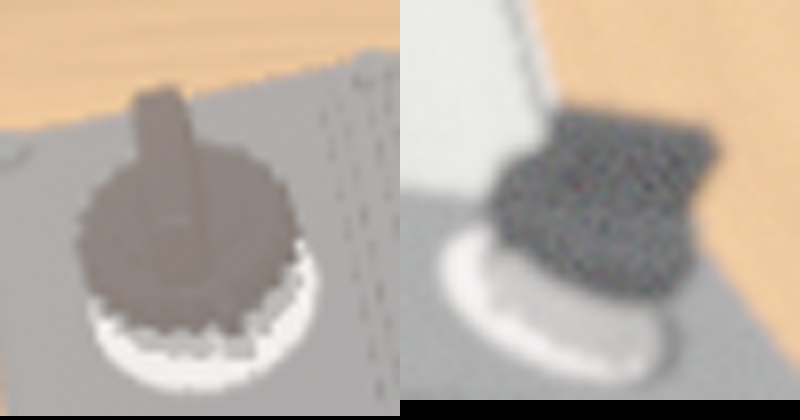

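Run:
```python
from capfit2 import *
t=cv2.imread('pics/t4.png');sd=cv2.imread('pics/sd4.png')
L=fit2(t,sd,ths=[-.12,.2])
for f,x in L:print(round(f,1),x.round(4))
q=L[0][1]
r=(190,190,226,230);S=15
g=t[r[1]:r[3],r[0]:r[2]].max(2).astype(float);a=np.clip((g-45)/(110-45),0,1)*255
a=cv2.cvtColor(cv2.resize(a.astype(np.uint8),None,fx=S,fy=S,interpolation=cv2.INTER_CUBIC),cv2.COLOR_GRAY2BGR)
for h,c in zip(hulls(q,'top',S,r[:2]),((0,0,255),(0,255,0))):cv2.polylines(a,[h],True,c,1)
for th in np.arange(-1.,1.01,.2):
    a0=np.pi+th
    P=o+F@np.array([q[0]+.035*np.cos(a0),q[1]+.035*np.sin(a0),.04+q[3]])
    u=(proj(P,'top')[0]+.5-r[:2])*S;cv2.circle(a,tuple(int(v) for v in u),3,(255,128,0),-1);cv2.putText(a,'%.1f'%th,tuple(int(v) for v in u+[0,18]),0,.4,(255,128,0),1)
cv2.imwrite('pics/lug.png',a)
```

```text
152.2 [ 0.0086  0.0668  0.1485 -0.0005  0.3902 -0.0874]
153.3 [ 8.500e-03  6.620e-02  1.072e-01 -2.000e-04  2.665e-01 -1.238e-01]
```

View pics/lug.png

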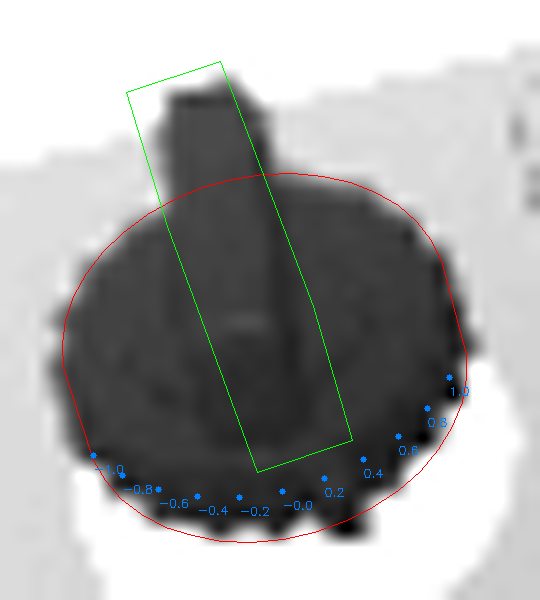

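Run:
```python
from capfit2 import *
t=cv2.imread('pics/t4.png');sd=cv2.imread('pics/sd4.png')
D=darks(t,sd)['top']
def cost(x):
    return np.abs(mask2([x[0],x[1],x[2],0,0,0],'top')-D).sum()
for th in(-.15,.05,.2):
    x0=np.array([.0086,.0665,th]);r_=minimize(cost,x0,method='Nelder-Mead',options=dict(initial_simplex=np.r_[[x0],x0+np.diag([.003,.003,.15])]));print(r_.fun,r_.x)
x=r_.x
r=(190,190,226,230);S=15
g=t[r[1]:r[3],r[0]:r[2]].max(2).astype(float);a=np.clip((g-45)/(80-45),0,1)*255
a0=cv2.cvtColor(cv2.resize(a.astype(np.uint8),None,fx=S,fy=S,interpolation=cv2.INTER_CUBIC),cv2.COLOR_GRAY2BGR);out=[]
for thw in (-.12,):
    a=a0.copy();q=[x[0],x[1],thw,0,0,0]
    for h,c in zip(hulls(q,'top',S,r[:2]),((0,0,255),(0,255,0))):cv2.polylines(a,[h],True,c,1)
    for th in np.arange(-.2,.61,.1):
        aa=np.pi+th
        for z,c in((.043,(255,128,0)),(.03,(0,200,255))):
            P=o+F@np.array([q[0]+.037*np.cos(aa),q[1]+.037*np.sin(aa),z])
            u=(proj(P,'top')[0]+.5-r[:2])*S;cv2.circle(a,tuple(int(v) for v in u),3,c,-1)
            cv2.putText(a,'%.1f'%th,tuple(int(v) for v in u+[0,18]),0,.4,c,1)
cv2.imwrite('pics/lug2.png',a)
```

```text
55.190774641839795 [0.00806611 0.06682085 0.0062645 ]
54.255572399430484 [ 0.00755579  0.06713991 -0.01949603]
54.9530317216495 [ 0.00798367  0.06697607 -0.0004715 ]
```

View pics/lug2.png

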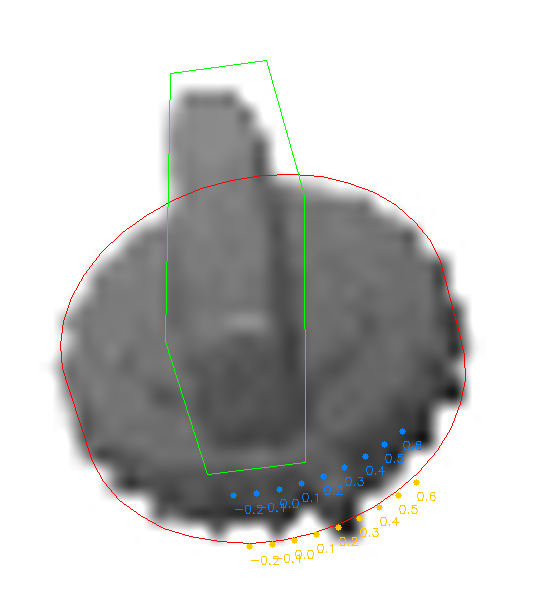

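The top view now shows the wing at about -0.05 rad and the lug (crop pixel (345,525)) at about +0.22 rad. The slip is therefore about 0.27 rad, which matches the torque plateau and is within limits. Next is the plate.

Emit:
{"api": "servo_tool", "payload": {
  "targets": [
    [[0.28,0.8,0],0],
    [[0.28,0.8,0],0],
    [[0.28,0.8,0],0],
    [[0.28,0.8,0],0],
    [[0.28,0.8,0],0],
    [[0.28,0.8,0],0],
    [[0.28,0.8,0],0],
    [[0.28,0.8,0],0],
    [[0.28,0.8,0],0],
    [[0.28,0.8,0],0],
    [[0.28,0.8,0.1],0],
    [[0.26,0.8,0.29],0]
  ]
}}

```text
clock: 15.6
position: [0.576, -0.0385, 0.2204]
tool_rot: [-3.142, -0.002, 0.18]
force: [0.9, 0.0, 1.0]
grip_width: 0.0604
```

Emit:
{"api": "servo_tool", "payload": {
  "targets": [
    [[0,0,0.6],0.06],
    [[0,0,0.6],0],
    [[0,0,0],0]
  ]
}}

```text
clock: 15.98
position: [0.5743, -0.0371, 0.1589]
tool_rot: [-3.142, 0.003, 0.175]
force: [-0.4, -1.3, 0.4]
grip_width: 0.0601
```

Run:
```python
from tg import *
need(tagP(),s.x[2])
sd=bot.grab_frame('side')
r=(215,150,305,245);S=6
m=cv2.resize(sd[r[1]:r[3],r[0]:r[2]],None,fx=S,fy=S,interpolation=cv2.INTER_CUBIC)
P=bot.observe()['position']
for L,c in ((P,(0,0,255)),(tagP()+[0,0,.0187],(0,255,0)),(tagP(),(255,0,0))):
    u=(proj(L,'side')[0]-r[:2]+.5)*S;cv2.circle(m,tuple(int(v) for v in u),3,c,-1)
cv2.imwrite('pics/g1.png',m)
```

```text
t 15.97 pos [ 0.5743 -0.0371  0.1589] yaw 0.175 shift units [ 0.04 -0.11  1.19] turn units -0.08 f [-0.4 -1.3  0.4] m [ 0.02  0.03 -0.04] w 0.0601 q7 -0.9
```

View pics/g1.png

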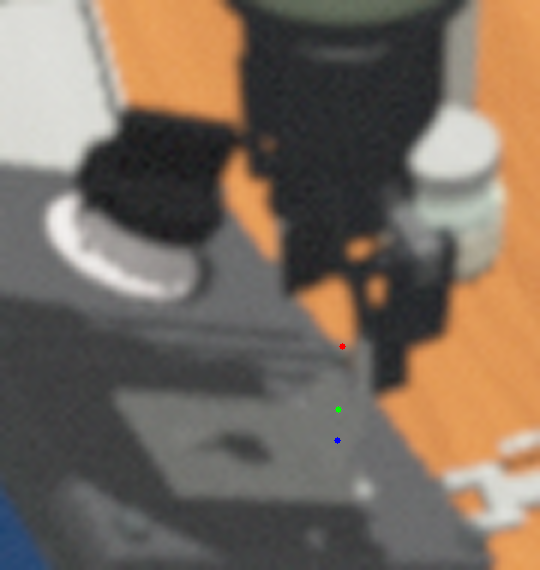

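Emit:
{"api": "servo_tool", "payload": {
  "targets": [
    [[0.04,-0.11,0.3],-0.08],
    [[0,0,0.4],0],
    [[0,0,0.4],0],
    [[0,0,0.05],0],
    [[0,0,0],0]
  ]
}}

```text
clock: 16.65
position: [0.5765, -0.0305, 0.1022]
tool_rot: [3.141, 0.0, 0.184]
force: [0.1, 0.2, 0.4]
grip_width: 0.0602
```

Run:
```python
from tg import *
need(tagP(),s.x[2])
```

```text
t 16.65 pos [ 0.5765 -0.0305  0.1022] yaw 0.184 shift units [-0.03  0.01  0.06] turn units 0.02 f [0.1 0.2 0.4] m [0.02 0.04 0.02] w 0.0602 q7 -0.85
```

Emit:
{"api": "servo_tool", "payload": {
  "targets": [
    [[-0.03,0,0.05],0.02],
    [[0,0,0],0],
    [[0,0,0],0],
    [[0,0,0],0],
    [[0,0,0],0]
  ],
  "gripper": -1,
  "newtons": 30
}}

```text
clock: 17.27
position: [0.5752, -0.0304, 0.1]
tool_rot: [3.142, -0.0, 0.182]
force: [-2.6, 0.2, 4.8]
grip_width: 0.0333
```

Run:
```python
from tg import *
need(tagP(),s.x[2])
sd=bot.grab_frame('side')
r=(215,150,305,245);S=6
m=cv2.resize(sd[r[1]:r[3],r[0]:r[2]],None,fx=S,fy=S,interpolation=cv2.INTER_CUBIC)
cv2.imwrite('pics/g2.png',((m/255.)**.6*255).astype(np.uint8))
```

```text
t 17.27 pos [ 0.5752 -0.0304  0.1   ] yaw 0.182 shift units [-0.01  0.01  0.02] turn units 0.00 f [-2.6  0.2  4.8] m [-0.05  0.35  0.02] w 0.0333 q7 -0.85
```

View pics/g2.png

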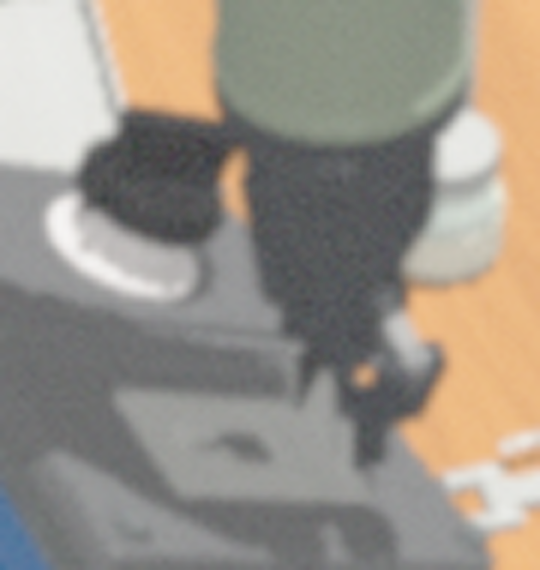

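Emit:
{"api": "servo_tool", "payload": {
  "targets": [
    [[0,0,0],0],
    [[0.01,0,-0.02],0],
    [[-0.1,0,-0.06],0],
    [[-0.12,0,-0.07],0],
    [[-0.12,0,-0.07],0],
    [[0,0,0],0]
  ],
  "newtons": 80
}}

```text
clock: 18.08
position: [0.5586, -0.0335, 0.1112]
tool_rot: [-3.141, -0.0, 0.182]
force: [0.3, -0.2, -0.6]
grip_width: 0.0317
```

```bash
cat > tn.py <<'E'
from tg import *
need(tagP(),s.x[2])
d=F.T@(bot.observe()['position']-np.array([.5752,-.0304,.1]));print('moved down/y/normal mm',(d*1e3).round(1))
E
python3 tn.py
python3 - <<'E'
from tg import *
sd=bot.grab_frame('side')
r=(215,150,305,245);S=6
m=cv2.resize(sd[r[1]:r[3],r[0]:r[2]],None,fx=S,fy=S,interpolation=cv2.INTER_CUBIC)
cv2.imwrite('pics/g3.png',((m/255.)**.6*255).astype(np.uint8))
E
```

```text
t 18.07 pos [ 0.5586 -0.0335  0.1112] yaw 0.182 shift units [0.33 0.02 0.24] turn units -0.00 f [ 0.3 -0.2 -0.6] m [-0.03 -0.09 -0.02] w 0.0317 q7 -0.85
moved down/y/normal mm [-20.2  -0.    1.3]
```

View pics/g3.png

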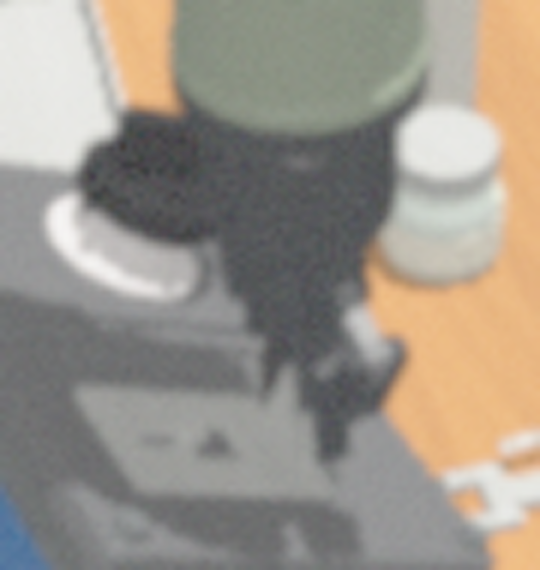

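Emit:
{"api": "servo_tool", "payload": {
  "targets": [
    [[-0.11,0,-0.06],0],
    [[-0.11,0,-0.06],0],
    [[0,0,0],0]
  ]
}}

```text
clock: 18.5
position: [0.5477, -0.0355, 0.1171]
tool_rot: [-3.141, -0.0, 0.182]
force: [1.6, -0.0, -1.5]
grip_width: 0.0314
```

```bash
python3 tn.py
python3 - <<'E'
from tg import *
sd=bot.grab_frame('side')
r=(215,175,285,245);S=8
m=cv2.resize(sd[r[1]:r[3],r[0]:r[2]],None,fx=S,fy=S,interpolation=cv2.INTER_CUBIC)
cv2.imwrite('pics/g4.png',((m/255.)**.6*255).astype(np.uint8))
E
```

```text
t 18.5 pos [ 0.5477 -0.0355  0.1171] yaw 0.182 shift units [0.55 0.01 0.36] turn units -0.00 f [ 1.6 -0.  -1.5] m [-0.02 -0.02  0.06] w 0.0314 q7 -0.85
moved down/y/normal mm [-32.7  -0.1   0.9]
```

View pics/g4.png

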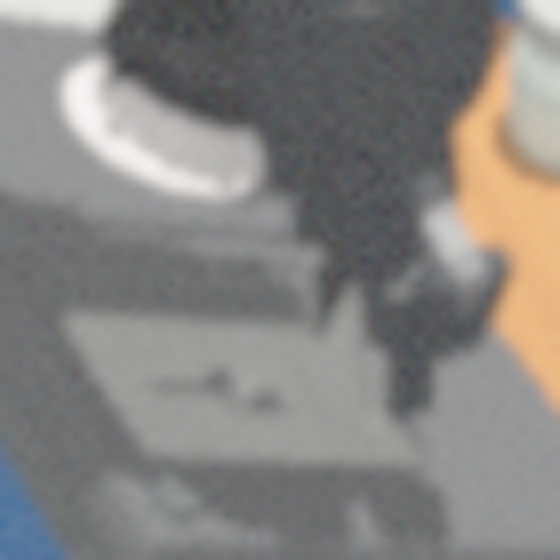

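Emit:
{"api": "servo_tool", "payload": {
  "targets": [
    [[0.03,0,-0.05],0],
    [[0.03,0,-0.06],0],
    [[0.04,0,-0.06],0],
    [[0,0,0],0]
  ]
}}

```text
clock: 19.05
position: [0.5533, -0.0345, 0.1255]
tool_rot: [3.141, -0.0, 0.182]
force: [-0.7, -0.5, -1.4]
grip_width: 0.0312
```

```bash
python3 tn.py
python3 - <<'E'
from tg import *
sd=bot.grab_frame('side')
r=(215,175,285,245);S=8
m=cv2.resize(sd[r[1]:r[3],r[0]:r[2]],None,fx=S,fy=S,interpolation=cv2.INTER_CUBIC)
cv2.imwrite('pics/g5.png',((m/255.)**.6*255).astype(np.uint8))
E
```

```text
t 19.05 pos [ 0.5533 -0.0345  0.1255] yaw 0.182 shift units [0.44 0.01 0.53] turn units 0.00 f [-0.7 -0.5 -1.4] m [ 0.04  0.01 -0.01] w 0.0312 q7 -0.86
moved down/y/normal mm [-32.   -0.   11.1]
```

View pics/g5.png

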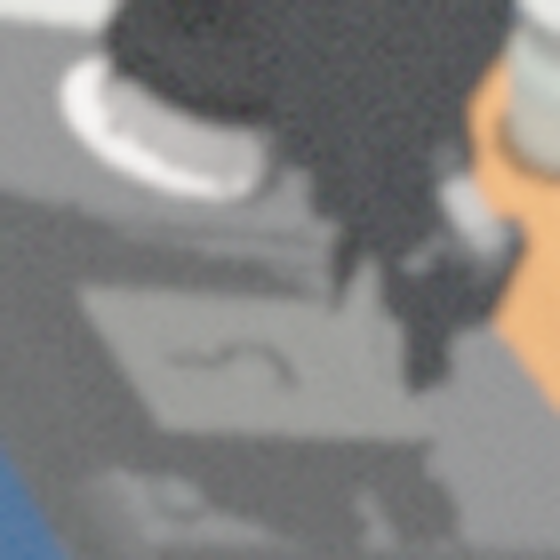

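Emit:
{"api": "servo_tool", "payload": {
  "targets": [
    [[0.08,0,-0.14],0],
    [[0.1,0,-0.17],0],
    [[0.1,0,-0.2],0],
    [[0,0,-0.3],0],
    [[0,0,-0.4],0],
    [[0,0,-0.5],0],
    [[0,0,-0.5],0],
    [[0,0,-0.4],0],
    [[0,0,-0.2],0],
    [[0,0,0],0]
  ]
}}

```text
clock: 20.35
position: [0.5668, -0.0319, 0.2663]
tool_rot: [-3.141, -0.001, 0.182]
force: [0.1, -0.1, -1.3]
grip_width: 0.0314
```

```bash
python3 tn.py
python3 - <<'E'
from tg import *
sd=bot.grab_frame('side')
r=(200,100,300,240);S=4
m=cv2.resize(sd[r[1]:r[3],r[0]:r[2]],None,fx=S,fy=S,interpolation=cv2.INTER_CUBIC)
cv2.imwrite('pics/g6.png',((m/255.)**.6*255).astype(np.uint8))
E
```

```text
t 20.35 pos [ 0.5668 -0.0319  0.2663] yaw 0.182 shift units [0.16 0.02 3.34] turn units 0.00 f [ 0.1 -0.1 -1.3] m [-0.   -0.07 -0.02] w 0.0314 q7 -1.0
moved down/y/normal mm [-90.    0.  140.1]
```

View pics/g6.png

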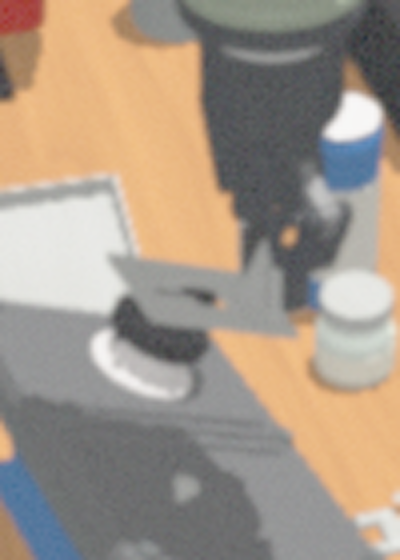

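Run:
```python
from tg import *
print('can',onplane((147,143),'top',np.array([0,0,.17]),np.array([0,0,1.])).round(3))
need([.534,.338,.08],None)
```

```text
can [0.706 0.245 0.17 ]
t 20.4 pos [ 0.5666 -0.0319  0.2656] yaw 0.182 shift units [ 0.7  -7.39  3.71] f [-0.3  0.1 -1.4] m [ 0.01 -0.01 -0.04] w 0.0317 q7 -1.0
```

Emit:
{"api": "servo_tool", "payload": {
  "targets": [
    [[0,-0.3,0],0],
    [[0.06,-0.6,0],0],
    [[0.07,-0.7,0],0],
    [[0.07,-0.8,0],0],
    [[0.07,-0.8,0],0],
    [[0.07,-0.8,0],0],
    [[0.07,-0.8,0],0],
    [[0.07,-0.8,0],0],
    [[0.07,-0.7,0],0],
    [[0.07,-0.6,0],0],
    [[0.07,-0.4,0],0],
    [[0,0,0],0]
  ]
}}

```text
clock: 21.9
position: [0.5338, 0.3348, 0.2651]
tool_rot: [3.141, 0.001, 0.184]
force: [0.1, -0.9, -1.5]
grip_width: 0.0314
```

Emit:
{"api": "servo_tool", "payload": {
  "targets": [
    [[0,0,0.3],0],
    [[0,0,0.6],0],
    [[0,0,0.7],0],
    [[0,0,0.7],0],
    [[0,0,0.7],0],
    [[0,0,0.5],0],
    [[0,0,0.2],0],
    [[0,0,0],0]
  ]
}}

```text
clock: 22.9
position: [0.5345, 0.3325, 0.0805]
tool_rot: [3.141, 0.001, 0.181]
force: [0.7, 0.5, -1.1]
grip_width: 0.0316
```

Run:
```python
from tg import *
need([.534,.338,.0166],None)
sd=bot.grab_frame('side')
r=(165,80,275,210);S=5
m=cv2.resize(sd[r[1]:r[3],r[0]:r[2]],None,fx=S,fy=S-.5,interpolation=cv2.INTER_CUBIC)
cv2.imwrite('pics/p1.png',m)
```

```text
t 22.9 pos [0.5345 0.3325 0.0805] yaw 0.181 shift units [ 0.01 -0.11  1.28] f [ 0.7  0.5 -1.1] m [ 0.05 -0.02  0.03] w 0.0316 q7 -1.45
```

View pics/p1.png

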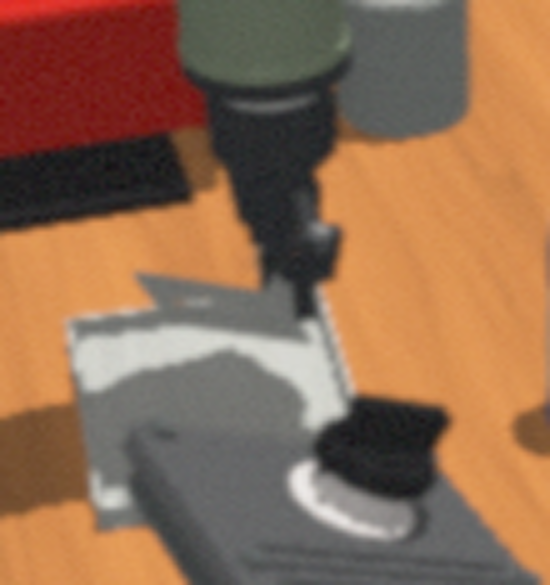

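Emit:
{"api": "servo_tool", "payload": {
  "targets": [
    [[0,-0.1,0.3],0],
    [[0,0,0.4],0],
    [[0,0,0.35],0],
    [[0,0,0.1],0],
    [[0,0,0],0]
  ],
  "newtons": 40
}}

```text
clock: 23.58
position: [0.5337, 0.3378, 0.023]
tool_rot: [3.141, 0.0, 0.182]
force: [1.3, -0.2, 0.2]
grip_width: 0.0314
```

Emit:
{"api": "servo_tool", "payload": {
  "targets": [
    [[0,0,0.08],0],
    [[0,0,0.08],0],
    [[0,0,0],0]
  ]
}}

```text
clock: 23.95
position: [0.5339, 0.3384, 0.0157]
tool_rot: [-3.141, -0.001, 0.182]
force: [-1.2, -0.0, 4.8]
grip_width: 0.0318
```

Run:
```python
from tg import *
need([.534,.338,.0166],None)
```

```text
t 23.95 pos [0.5339 0.3384 0.0157] yaw 0.182 shift units [ 0.    0.01 -0.02] f [-1.2 -0.   4.8] m [-0.05  0.27 -0.01] w 0.0318 q7 -1.41
```

Emit:
{"api": "servo_tool", "payload": {
  "targets": [
    [[0,0,0.06],0],
    [[-0.05,0,0.05],0],
    [[-0.06,0,0.03],0],
    [[-0.06,0,0.02],0],
    [[0,0,0],0]
  ],
  "newtons": 20
}}

```text
clock: 24.58
position: [0.5328, 0.3382, 0.0145]
tool_rot: [-3.137, -0.016, 0.181]
force: [4.2, -3.2, 85.3]
grip_width: 0.0318
```

Run:
```python
from tg import *
need([.534,.338,.0166],None)
sd=bot.grab_frame('side')
r=(165,90,275,210);S=5
m=cv2.resize(sd[r[1]:r[3],r[0]:r[2]],None,fx=S,fy=S-.5,interpolation=cv2.INTER_CUBIC)
cv2.imwrite('pics/p2.png',m)
```

```text
t 24.57 pos [0.5328 0.3382 0.0145] yaw 0.181 shift units [ 0.02  0.01 -0.04] f [ 4.2 -3.2 85.3] m [-0.7  -1.42 -0.01] w 0.0318 q7 -1.4
```

View pics/p2.png

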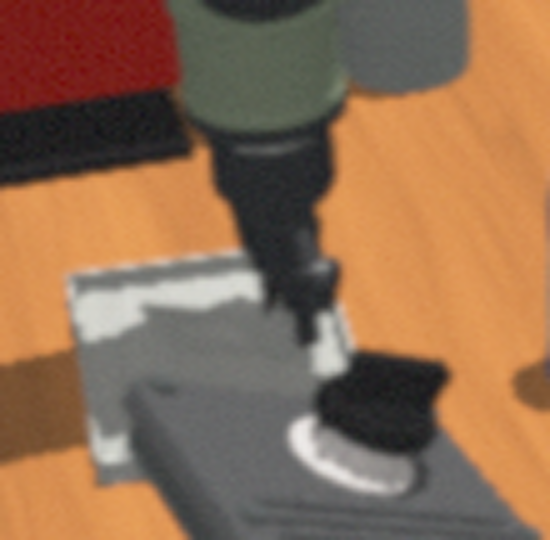

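Emit:
{"api": "servo_tool", "payload": {
  "targets": [
    [[0,0,-0.11],0],
    [[0,0,0],0]
  ]
}}

```text
clock: 24.88
position: [0.5277, 0.3374, 0.0153]
tool_rot: [-3.14, -0.005, 0.182]
force: [1.5, -0.5, 29.2]
grip_width: 0.0317
```

Run:
```python
from tg import *
need([.534,.338,.0166],None)
sd=bot.grab_frame('side')
r=(175,120,250,200);S=7
m=cv2.resize(sd[r[1]:r[3],r[0]:r[2]],None,fx=S,fy=S,interpolation=cv2.INTER_CUBIC)
cv2.imwrite('pics/p3.png',m)
t=bot.grab_frame('top');cv2.imwrite('pics/p3t.png',t)
```

```text
t 24.88 pos [0.5277 0.3374 0.0153] yaw 0.182 shift units [ 0.13  0.01 -0.03] f [ 1.5 -0.5 29.2] m [-0.1  -0.39  0.05] w 0.0317 q7 -1.41
```

View pics/p3.png

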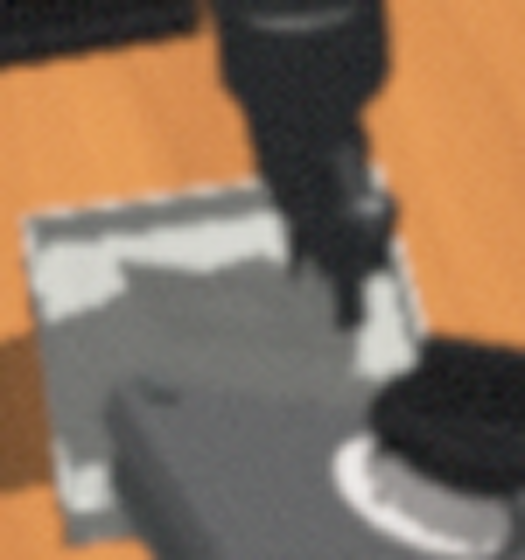

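Emit:
{"api": "servo_tool", "payload": {
  "targets": [
    [[-0.05,0,0],0],
    [[-0.05,0,0.01],0],
    [[0,0,0],0]
  ]
}}

```text
clock: 25.35
position: [0.5248, 0.3368, 0.0153]
tool_rot: [-3.14, -0.009, 0.181]
force: [12.1, 2.2, 24.8]
grip_width: 0.0316
```

Run:
```python
from tg import *
need([.534,.338,.0166],None)
sd=bot.grab_frame('side')
r=(175,120,250,200);S=7
m=cv2.resize(sd[r[1]:r[3],r[0]:r[2]],None,fx=S,fy=S,interpolation=cv2.INTER_CUBIC)
cv2.imwrite('pics/p4.png',((m/255.)**.6*255).astype(np.uint8))
```

```text
t 25.35 pos [0.5248 0.3368 0.0153] yaw 0.181 shift units [ 0.19  0.01 -0.02] f [12.1  2.2 24.8] m [ 0.4  -2.8   0.01] w 0.0316 q7 -1.41
```

View pics/p4.png

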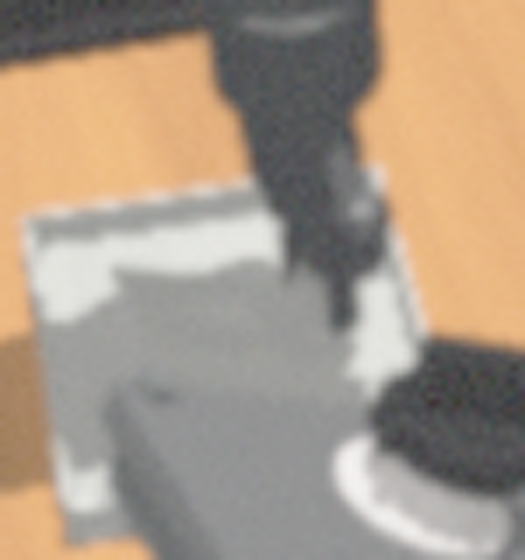

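View pics/p3t.png

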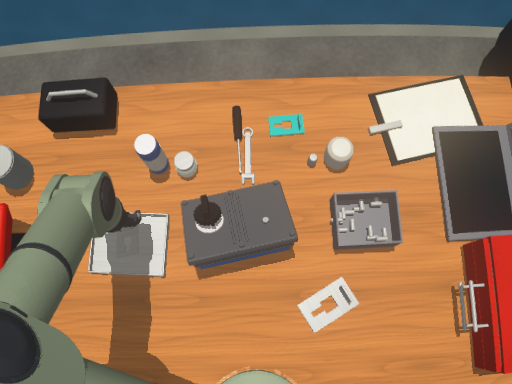

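```bash
cat > pl.py <<'E'
from tg import *
import sys
def plate(P,yaw,tilt,h=.028):
    # grasp point G at plate (36,0,h)
    G=P+np.array([0,0,.0187]);Rs=Ro.from_euler('z',yaw).as_matrix()@Ro.from_euler('y',tilt).as_matrix()
    c=np.array([[50,30,4],[50,-30,4],[-50,-30,4],[-50,30,4]])/1e3-[.036,0,h]
    return G+c@Rs.T
def show(name,tilts):
    st=bot.observe();r=(170,115,255,200);S=7
    sd=bot.grab_frame('side')
    m=cv2.resize(sd[r[1]:r[3],r[0]:r[2]],None,fx=S,fy=S,interpolation=cv2.INTER_CUBIC)
    m=((m/255.)**.5*255).astype(np.uint8)
    for tl_,c in zip(tilts,((0,0,255),(0,255,0),(255,0,0),(255,0,255))):
        W=plate(st['position'],st['tool_rot'][2],tl_)
        cv2.polylines(m,[((proj(W,'side')-r[:2]+.5)*S).round().astype(np.int32)],True,c,1)
    cv2.imwrite(name,m)
if __name__=='__main__': show(sys.argv[1],[float(v) for v in sys.argv[2:]])
E
python3 pl.py pics/q1.png .52 .35 .18 0
```

```text
(no output)
```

View pics/q1.png

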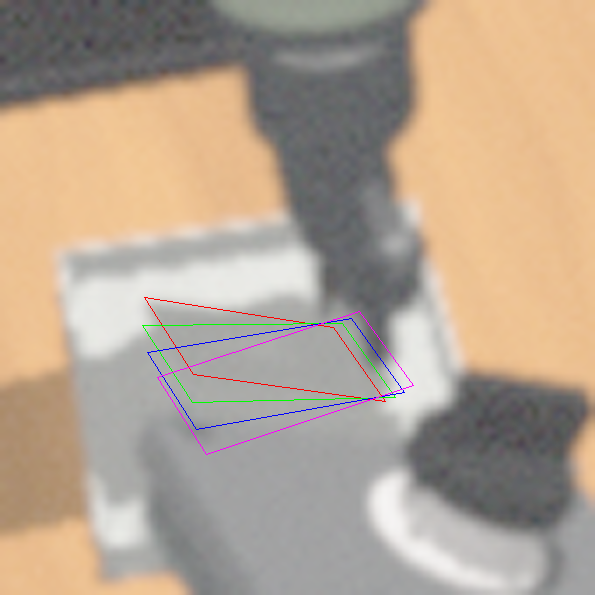

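Run:
```python
from pl import *
st=bot.observe();sd=bot.grab_frame('side');cv2.imwrite('pics/raw5.png',sd)
r=(180,140,240,190);S=11
g=cv2.cvtColor(sd,cv2.COLOR_BGR2GRAY)[r[1]:r[3],r[0]:r[2]].astype(float)
g=np.clip((g-50)/(140-50),0,1)*255
cv2.imwrite('pics/q2.png',cv2.resize(g.astype(np.uint8),None,fx=S,fy=S,interpolation=cv2.INTER_CUBIC))
```

```text
(no output)
```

View pics/q2.png

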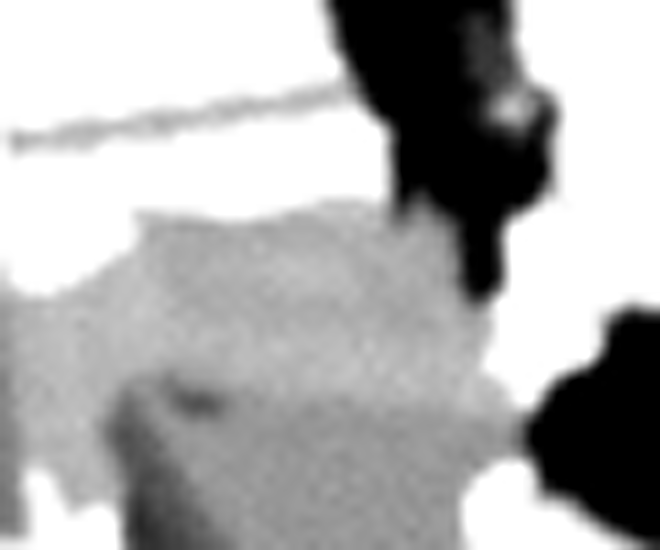

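Emit:
{"api": "servo_tool", "payload": {
  "targets": [
    [[-0.04,0,0],0],
    [[-0.02,0,0],0],
    [[0,0,0],0]
  ],
  "gripper": -0.3
}}

```text
clock: 25.88
position: [0.5219, 0.3363, 0.0153]
tool_rot: [-3.14, -0.01, 0.181]
force: [12.1, 2.3, 25.1]
grip_width: 0.0314
```

```bash
python3 - <<'E'
from tg import *
need([.534,.338,.0166],None)
E
python3 pl.py pics/q3.png .43 .3 .2 0
```

```text
t 25.88 pos [0.5219 0.3363 0.0153] yaw 0.181 shift units [ 0.24  0.01 -0.02] f [12.1  2.3 25.1] m [ 0.49 -2.89 -0.02] w 0.0314 q7 -1.41
```

View pics/q3.png

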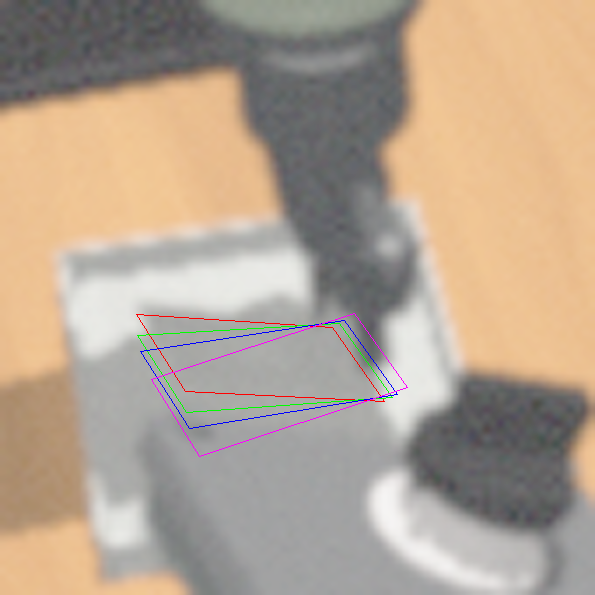

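Emit:
{"api": "servo_tool", "payload": {
  "targets": [
    [[0,0,0],0],
    [[0,0,0],0]
  ],
  "gripper": -0.26
}}

```text
clock: 26.18
position: [0.5218, 0.3362, 0.0152]
tool_rot: [-3.14, -0.009, 0.181]
force: [10.8, 2.6, 24.8]
grip_width: 0.0321
```

Emit:
{"api": "servo_tool", "payload": {
  "targets": [
    [[0,0,0],0],
    [[0,0,0],0]
  ],
  "gripper": -0.25
}}

```text
clock: 26.42
position: [0.5217, 0.3362, 0.0151]
tool_rot: [-3.14, -0.009, 0.181]
force: [10.7, 1.4, 24.4]
grip_width: 0.0323
```

Emit:
{"api": "servo_tool", "payload": {
  "targets": [
    [[-0.04,0,0],0],
    [[-0.04,0,0],0]
  ],
  "gripper": -0.235
}}

```text
clock: 26.68
position: [0.5174, 0.3354, 0.0148]
tool_rot: [-3.14, -0.008, 0.181]
force: [10.4, 1.2, 20.1]
grip_width: 0.0328
```

Emit:
{"api": "servo_tool", "payload": {
  "targets": [
    [[-0.04,0,0],0],
    [[-0.04,0,0],0],
    [[0,0,0],0]
  ],
  "gripper": -0.225
}}

```text
clock: 27.05
position: [0.5117, 0.3343, 0.0138]
tool_rot: [-3.14, -0.005, 0.182]
force: [4.9, 0.9, 13.7]
grip_width: 0.0329
```

```bash
python3 pl.py pics/q4.png .43 .3 .2 0
```

```text
(no output)
```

View pics/q4.png

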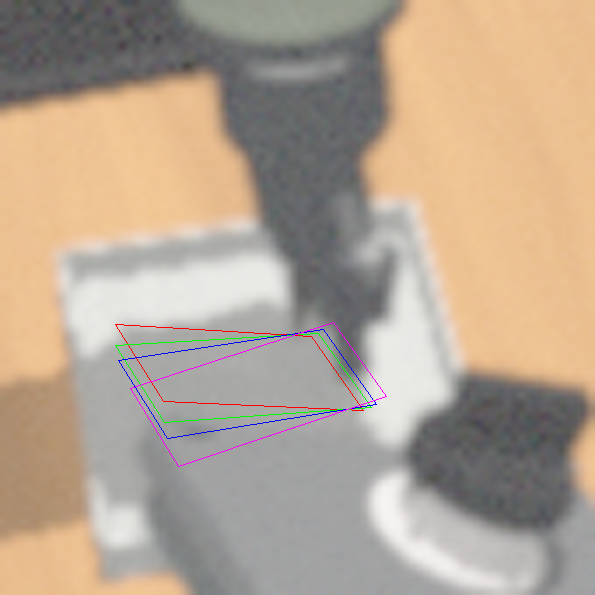

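Emit:
{"api": "servo_tool", "payload": {
  "targets": [
    [[-0.04,0,0.01],0],
    [[-0.04,0,0.02],0],
    [[0,0,0],0]
  ]
}}

```text
clock: 27.48
position: [0.5075, 0.3335, 0.0121]
tool_rot: [-3.141, -0.004, 0.182]
force: [4.1, 0.5, 11.0]
grip_width: 0.0331
```

```bash
python3 pl.py pics/q5.png .3 .2 .1 0;python3 - <<'E'
from pl import *
sd=bot.grab_frame('side')
r=(180,140,240,190);S=11
g=cv2.cvtColor(sd,cv2.COLOR_BGR2GRAY)[r[1]:r[3],r[0]:r[2]].astype(float)
g=np.clip((g-75)/(130-75),0,1)*255
cv2.imwrite('pics/q5b.png',cv2.resize(cv2.GaussianBlur(g,(0,0),.7).astype(np.uint8),None,fx=S,fy=S,interpolation=cv2.INTER_CUBIC))
E
```

```text
(no output)
```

View pics/q5.png

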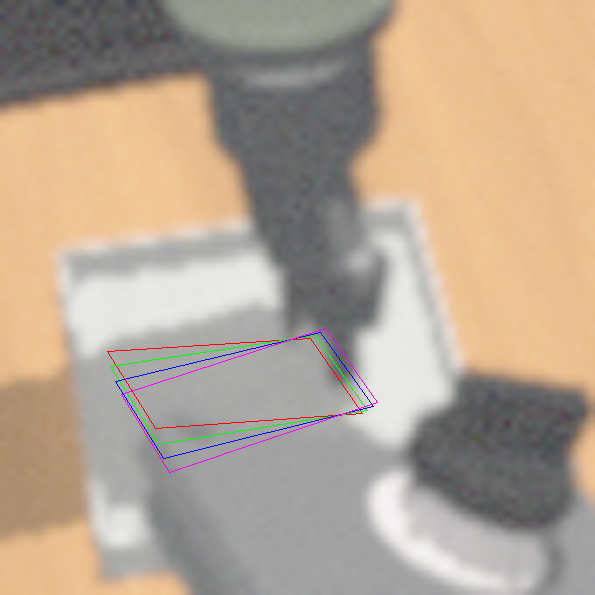

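View pics/q5b.png

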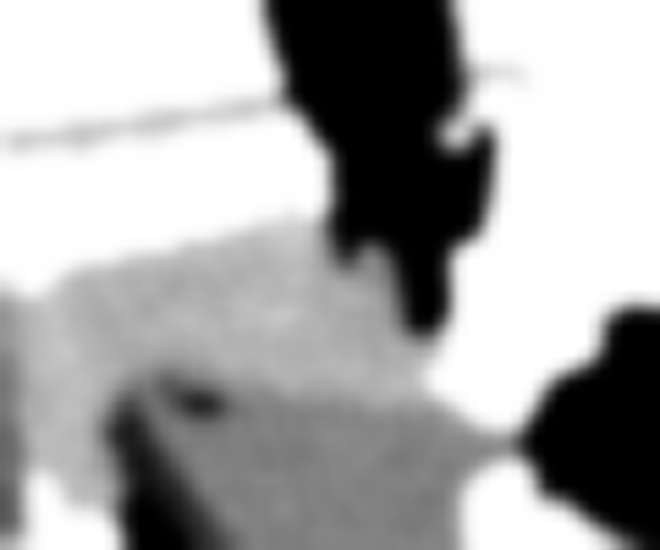

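Emit:
{"api": "servo_tool", "payload": {
  "targets": [
    [[-0.04,0,-0.01],0],
    [[-0.03,0,0],0]
  ],
  "gripper": -0.215
}}

```text
clock: 27.82
position: [0.5029, 0.3326, 0.0119]
tool_rot: [-3.141, -0.002, 0.182]
force: [2.4, 0.7, 5.4]
grip_width: 0.0334
```

Emit:
{"api": "servo_tool", "payload": {
  "targets": [
    [[0,0,0],0],
    [[0,0,0],0]
  ],
  "gripper": -0.205
}}

```text
clock: 28.08
position: [0.5017, 0.3323, 0.011]
tool_rot: [3.141, 0.001, 0.182]
force: [-0.2, -0.8, -1.0]
grip_width: 0.0342
```

```bash
python3 pl.py pics/q6.png .3 .2 .1 0
```

```text
(no output)
```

View pics/q6.png

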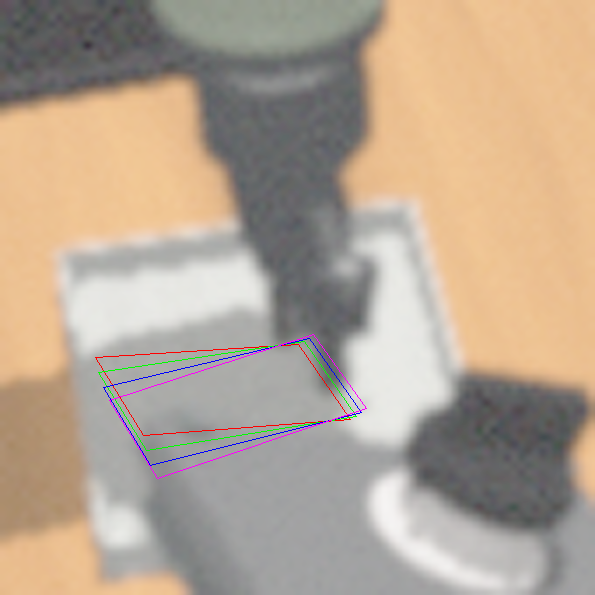

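Emit:
{"api": "servo_tool", "payload": {
  "targets": [
    [[0,0,0],0],
    [[0,0,0],0],
    [[0,0,0],0]
  ],
  "gripper": 0.1
}}

```text
clock: 28.5
position: [0.5021, 0.3324, 0.0113]
tool_rot: [3.142, 0.0, 0.182]
force: [-0.4, -0.1, -0.4]
grip_width: 0.0471
```

Emit:
{"api": "servo_tool", "payload": {
  "targets": [
    [[0,0,-0.1],0],
    [[0,0,-0.3],0],
    [[0,0,-0.6],0],
    [[0,0,-0.8],0],
    [[0,0,-1],0],
    [[0,0,-1],0],
    [[0,0,-0.5],0],
    [[0,0,0],0]
  ]
}}

```text
clock: 29.5
position: [0.5028, 0.3325, 0.2289]
tool_rot: [-3.14, -0.003, 0.182]
force: [0.0, -0.4, -1.0]
grip_width: 0.0468
```

Emit:
{"api": "servo_tool", "payload": {
  "targets": [
    [[-0.5,-0.7,0],0],
    [[-0.5,-0.7,0],0],
    [[-0.5,-0.7,0],0],
    [[-0.5,-0.7,0],0],
    [[0,0,0],0]
  ]
}}

```text
clock: 30.12
position: [0.3755, 0.4541, 0.2255]
tool_rot: [3.141, 0.002, 0.187]
force: [0.8, -1.1, 0.8]
grip_width: 0.0469
```

Run:
```python
from tg import *
need([.534,.338,.0166],None)
sd=bot.grab_frame('side');t=bot.grab_frame('top')
cv2.imwrite('pics/fs.png',sd);cv2.imwrite('pics/ft.png',t)
a=cv2.resize(sd[130:220,165:265],(400,360),interpolation=cv2.INTER_CUBIC);b=cv2.resize(t[190:290,80:230],(400,267),interpolation=cv2.INTER_CUBIC)
m=np.zeros((360,800,3),np.uint8);m[:,:400]=a;m[:267,400:]=b;cv2.imwrite('pics/f.png',m)
```

```text
t 30.12 pos [0.3755 0.4541 0.2255] yaw 0.187 shift units [2.69 2.87 4.18] f [ 0.8 -1.1  0.8] m [-0.01 -0.04 -0.03] w 0.0469 q7 -1.85
```

View pics/f.png

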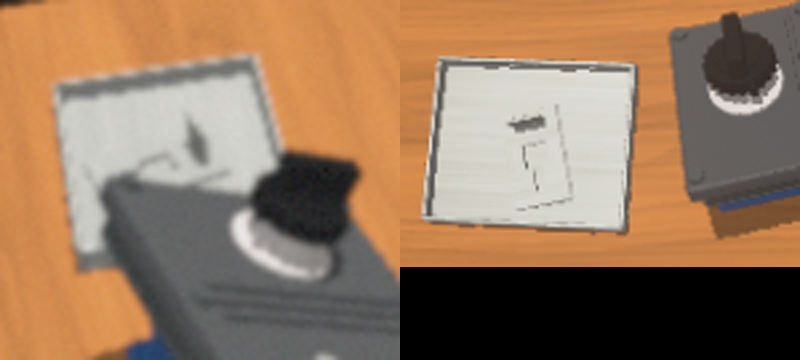

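Run:
```python
from tg import *
Z=np.array([0,0,1.]);p=[onplane(x,'top',np.array([0,0,.008]),Z) for x in((138.9,229.4),(144.1,264.2),(123.1,268.7))]
c=(p[0]+p[2])/2
tc=np.mean([onplane(x,'top',np.array([0,0,.022]),Z) for x in((93,212),(168,213),(166,276),(89,272))],0)
print(np.array(p).round(3),'len',np.linalg.norm(p[0]-p[1]),np.linalg.norm(p[1]-p[2]),'centre rel tray',(c-tc).round(3))
t=cv2.imread('pics/ft.png');sd=cv2.imread('pics/fs.png')
a=cv2.resize(t[215:285,85:175],None,fx=8,fy=8,interpolation=cv2.INTER_CUBIC).astype(float)
cv2.imwrite('pics/fz.png',np.clip((a-120)*2,0,255).astype(np.uint8))
```

```text
[[0.516 0.303 0.008]
 [0.42  0.288 0.008]
 [0.409 0.346 0.008]] len 0.09749760842741764 0.059321838428077145 centre rel tray [-0.015 -0.004 -0.014]
```

View pics/fz.png

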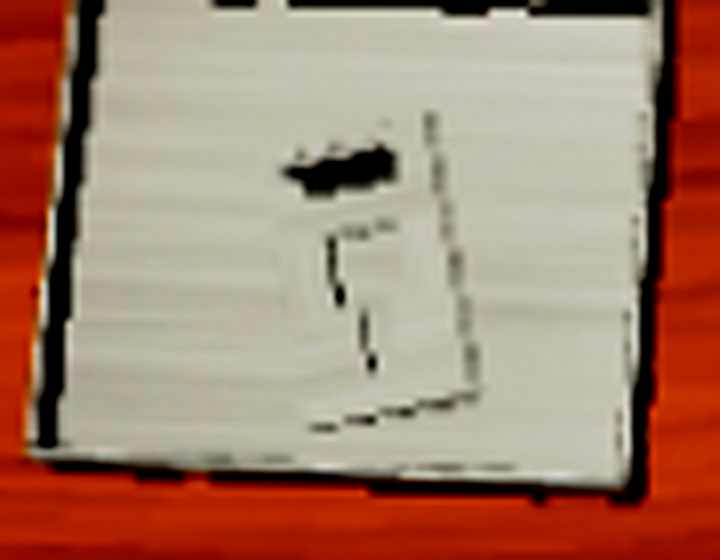

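View pics/ft.png

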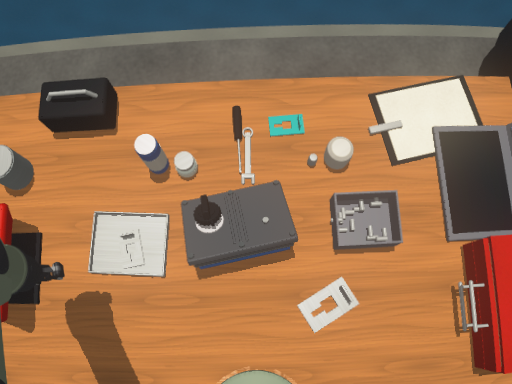

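Run:
```python
from workcell import bot
print(bot.job_done(),bot.observe()['clock'])
```

```text
the job is handed in; nothing more can be done
the job is handed in; nothing more can be done
```

The cap is screwed home with its limiter slipped, the plate lies flat in the tray, and I handed the job in at about 30 s. No verdict was reported.

**Cap:** I gripped the wing with the tool pointing straight down, because it could not be tilted, and turned it clockwise in a single grasp instead of regripping. The vertical torque rose from about 0.15 to about 0.65 N m and stayed there, which I took as the cap home and the limiter slipping. I then turned a little farther and let go. A top view afterwards showed the wing about 0.27 rad past the lug. The torque and the turn angle gave about the same (0.27–0.3 rad).

**Plate:** I slid it 33 mm up the slope, lifted it off the stud and lowered it into the tray. There I turned it flat by dragging its lower edge along the floor with a loosened grip. The last pictures show:
- **Outline:** it measures 97 x 59 mm against the true 100 x 60 mm, with thin, even shadows, so I read it as flat.
- **Position:** its middle is about 15 mm (x) and 4 mm (y) from the tray's middle.
- **Surroundings:** the other things look unmoved and the gripper was clear of everything.

**Checks that disagreed or ran close:**
- Pressing the plate into the tray briefly pushed the force up to 85 N, against the 120 N wrist limit, and I backed off at once.
- The first fit of the final wing angle, using both cameras, was about 0.2 rad off what the top picture showed. I trusted the top view and the tool angle instead, so the slip figure is good to about ±0.07 rad.

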